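# True up a chassis front panel with a square

### The arm

A 6-joint arm with a two-finger parallel gripper is mounted at the origin on the work surface. World frame = base frame: x ahead of the robot, y to its left, z up, the work surface at z = 0. Lengths are in m, angles in degrees, forces in N, time in s.
With the tool pointing down it reaches from about 0.425 to 1.125 m from the base axis. Payload 14.9 kg.
Tool frame: the origin (TCP) lies midway between the tips of the shut fingers; the grasp point (between the pads) lies 19 mm behind it; x points along the fingers, z is the direction in which the jaws open and shut, and the axes are right-handed (so a half turn about x gives the same grasp; the last joint's range is limited). The gripper opens to 91 mm and grips with 3 to 60 N. Pads are 32 mm wide; open, the fingers measure 118 mm over their backs; the gripper's body (76 mm by 178 mm) begins 60 mm behind the grasp point.
Start: joints at [-65.105, 21.709, 99.362, -0, 58.929, -1.908], TCP at [0.316, -0.625, 0.214] pointing down, gripper open.
Joint ranges: [-158.91, 158.91], [-42.39, 125.64], [0.06, 152.35], [-60.88, 240.88], [17.5, 164.5], [-176.32, 176.32]. Speed limits (degrees/s): [108.29, 108.29, 136.94, 180, 180, 180].

### API

Orientations are given as [roll, pitch, yaw] about the fixed x, y, z axes, in that order (R = Rz(yaw) Ry(pitch) Rx(roll)).
In Python, from plant import manip gives the robot as it stands.
- The arm moves only by the tool carry_out, never from a script. Its argument "rows" is a list of rows, each an object with "dp": the shift along the tool's x, y, z in cm, a list of three; "rotation": the turn, a rotation vector about the tool's x, y, z in degrees, a list of three. A call has exactly 5 rows; each row shifts and turns the pose as measured when the row begins, along the tool's axes as they then stand; what a row does not reach is not made up. A row lasts 1/8 s, in which the tool goes at most 62.5 mm and 10.7 degrees, less where a joint would pass 70% of its speed; a pose out of reach is approached as far as the arm can. A call is refused whole if a number of a shift passes 6.25 or a number of a turn 10.7, either way. A call with a gripper value outside its range is refused whole. "grip" is the finger opening in cm, from 0 to 9.12, set as the call begins (left out, the last holds). The fingers move at their own pace and stop on an object; "force" is the grip in N (left out, the last holds). Time passes only in rows, so rows that do not move let the fingers close, or fill a call up. It gives the time, the measured TCP pose, the force and the opening at its end, in the units of the state.
- manip.get_obs(): the state, without advancing time (a new reading comes with each control period).
- manip.capture(name): name is "scene" or "side" or "wrist"; returns (picture, depth): 420x560x3 uint8, red, green, blue; 420x560 float32, m along the optical axis (not along the pixel's ray), 0 where there is no reading.
- manip.camera_params(name): a dict with "fx", "fy", "cx", "cy" (pixels), "distortion" ([k1, k2, p1, p2, k3] as OpenCV has them; the pictures are not rectified), "extrinsics" (4x4, takes a point from camera to world coordinates); the wrist camera has in their place "T_tool_cam" (4x4, takes a point from camera to tool coordinates, whose origin is the TCP and whose axes are the tool frame's). Camera axes: x right, y up, looking along -z (the intrinsics and any distortion apply to the point x, -y, -z); pixel columns grow to the right and rows downward; lengths in m; the calibration is good to about 2 mm. A picture is of the moment at which its call begins: read the wrist's pose just before it. camera_params takes no time and is no camera call.
- manip.hand_in(): hands the job in, once; it reports no verdict.
The state is a dict: "time_s": time; "joints": joint angles; "qvel": joint speeds; "tau": joint torques, N m; "tcp_pos": TCP position; "orientation": TCP orientation; "contact_force": force on the tool from outside, world axes, zero at the start; "wrist_torque": the same for the moment, N m; "width": finger opening in m.
Only numpy, scipy, OpenCV 4.12 (cv2) and the standard library are available. Lean on these libraries where they do the work, as an engineer would, in place of code of your own. Each camera call takes 0.05 s, during which the arm holds its last target.

### The job

The front panel of the open instrument chassis leans inward over the base plate. Take the square from the tray, stand it on the bare strip of base plate behind the panel and press its upright edge gently against the panel's inside until the panel stands square to the plate and the square sits flush on both, no gaps; keep it pressed there for a good second. Then stand the square upright back in the tray, set down, not dropped, leaving the panel square and nothing else disturbed.

Things in the scene. Friction and masses are not known exactly. Their poses are not given: they have to be found in the camera images.
- square: Try square standing like an L. Aluminium stock 140 mm long, 28 wide, 26 high. Steel blade upright at one end, flush with that end: 150 high from the underside, 28 wide along the stock, 4 thick; its outer edge goes on the panel. Origin: underside, under the blade's middle; x along the stock to its free end, z up. 0.4 kg, centre of mass at x = 38, z = 33. Held by the blade it tips easily.
- square_heel (a point): Foot of the blade's outer edge, on the square's underside: 14 mm along -x from square's origin.
- square_toe (a point): Free end of the stock, on its underside: 126 mm along +x from square's origin.
- chassis: Fixed open chassis: base plate 240 mm deep (x), 254 wide (y), top 12 mm over the bench. Origin: on the bench under its middle; x points from front panel to rear. Parts up to 50 mm above the plate at the +y side, a circuit board (up to 45) at the -y side; between them a bare strip, y = -55 to 55 mm, runs from the panel to a 22 mm high rear lip at x = 117.
- corner (a point): Middle of the inner corner between panel and base plate: on the plate's top, on the pivot line, in the bare strip. Axes as chassis; 110 mm from the chassis origin along -x. The upright panel's inner face lies in the plane x = 0 here.
- panel_lean (a joint): Lean of the front panel (rad) about the chassis' y through corner: 0 = square to the plate, positive = inward, over the plate. Starts at 0.08 to 0.17. Its pivot screws are finger-tight: about 1 N at the top edge swivels it and it stays where left; it can also be pushed too far, to -0.20.
- panel: The aluminium front panel, 250 mm wide, 88 mm high, 4 mm thick, knobs and handles on its outer side (facing the robot), inside bare. Origin at corner; z up along the panel's inner face, y along its width, x inward.
- tray: Low grey steel tray, fixed: 300 mm (its x) by 260 mm (its y), 24 mm high, walls and floor 4 mm thick. Origin: centre of its underside, on the bench. The square stands in its +y half, stock roughly along the tray's x.
- transformer: Bystander in the tray's -y half: loose transformer, 66 by 50 mm, 55 mm high. Origin: centre of its underside.
- capacitor: Bystander in the tray's -y half: can capacitor standing upright, 38 mm in diameter, 48 mm high. Origin: centre of its underside.
- screwdriver: Bystander on the bench between tray and chassis: screwdriver, 190 mm long. Origin at its middle.
- multimeter: Bystander on the bench's right: multimeter, 150 by 80 by 45 mm. Origin: centre of its underside.
- jar: Bystander on the bench's right: clear jar, 66 mm in diameter, 85 mm high. Origin: centre of its underside.
- circuit_board: Bystander on the bench's left: circuit board lying flat, 140 by 90 mm. Origin: centre of its underside.
- pin_box: Bystander on the bench's left: steel box of pins, 150 by 85 mm, 58 mm high. Origin: centre of its underside.

How it is judged:
By the outcome, as a careful person would: the job done as asked, in the order asked, and still so for the second after the job is handed in, with the robot touching nothing.
It also fails if it takes over 67 s, if anything falls off the work surface, if the arm or the gripper's body presses on something with over 40 N, if the wrist force passes 120 N, or if a joint passes its speed limit or range.

## Working session

There is one attempt and no reset: what is moved stays moved. The work goes in short steps, Python scripts to look and compute and a tool call to move; the robot and the scene stay as the last step left them, time stands still between calls to the robot, and variables do not carry over. Pictures are saved under pics/ and viewed, and the job is handed in when it is done.

Besides the shell and the picture viewer there is one more tool, called after "Request:" as name([rows], argument=value, ...), one row to a line, values as JSON. carry_out: Moves the arm, as the interface text tells. Its arguments: {"type":"object","properties":{"rows":{"type":"array"},"grip":{"type":"number"},"force":{"type":"number"}},"required":["rows"]}

```bash
ls; mkdir -p pics; python3 - <<'E'
from plant import manip
import cv2,numpy as np
o=manip.get_obs();print(o)
for n in("scene","side","wrist"):
    p,d=manip.capture(n);cv2.imwrite(f"pics/{n}0.png",p[:,:,::-1]);np.save(f"pics/{n}0.npy",d)
    print(n,manip.camera_params(n))
E
```

```text
pics
{'time_s': 0.0, 'joints': array([-6.51050690e+01,  2.17388387e+01,  9.93955841e+01, -4.59674631e-04,
        5.89271742e+01, -1.90624291e+00]), 'qvel': array([ 0.03897524, -0.01330664,  0.0060252 , -0.00686312,  0.16197947,
       -0.03305868]), 'tau': array([ 1.02995844e-03, -7.63730192e+01, -4.34369373e+01,  6.51540002e-02,
        4.23605007e-02, -3.92436368e-05]), 'tcp_pos': array([ 0.31547423, -0.62444265,  0.21328451]), 'orientation': array([178.45973918,  89.93840179, 115.26115057]), 'contact_force': array([-0.0394393 ,  0.50365713,  0.73912722]), 'wrist_torque': array([-0.03241837,  0.05548538, -0.00712219]), 'width': 0.09117945266236945}
scene {'fx': 515.6235565146121, 'fy': 515.6235565146121, 'cx': 283.8406925745799, 'cy': 206.97780799729955, 'distortion': array([-0.11371831,  0.        ,  0.        ,  0.        ,  0.        ]), 'extrinsics': array([[ 0.63859195, -0.6352444 ,  0.4343557 ,  1.19897343],
       [ 0.76945118,  0.51824215, -0.37332285, -0.55464241],
       [ 0.01204982,  0.57261648,  0.81973482,  1.26301447],
       [ 0.        ,  0.        ,  0.        , 
[... 324 characters left out ...]
74410656,  0.98300409],
       [-0.02144166,  0.85998817,  0.50986332,  0.7211122 ],
       [ 0.        ,  0.        ,  0.        ,  1.        ]])}
wrist {'fx': 332.1879072459553, 'fy': 332.1879072459553, 'cx': 278.48521755344717, 'cy': 209.02605462207885, 'distortion': array([-0.03943978,  0.        ,  0.        ,  0.        ,  0.        ]), 'T_tool_cam': array([[ 7.03118262e-04,  2.38191016e-01, -9.71218073e-01,
        -1.70842110e-01],
       [ 5.80455819e-04,  9.71218052e-01,  2.38191431e-01,
         6.78860595e-02],
       [ 9.99999584e-01, -7.31225927e-04,  5.44621788e-04,
         7.38037842e-04],
       [ 0.00000000e+00,  0.00000000e+00,  0.00000000e+00,
         1.00000000e+00]])}
```

View pics/scene0.png

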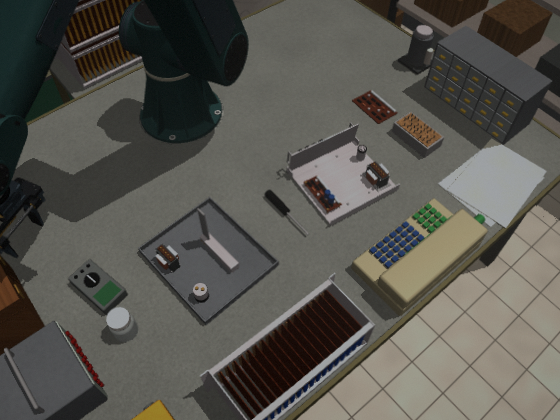

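View pics/side0.png

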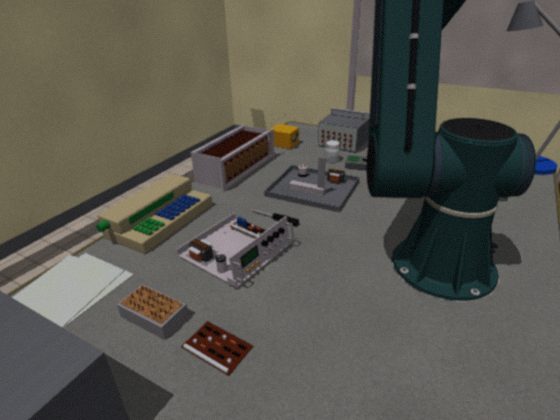

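View pics/wrist0.png

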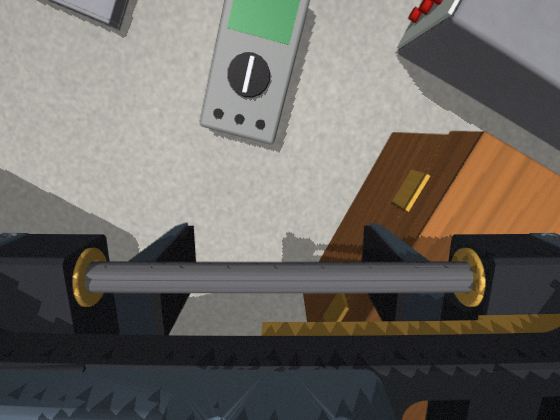

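```bash
cat > h.py <<'E'
import numpy as np,cv2
from plant import manip
from scipy.spatial.transform import Rotation as R
def K(c): return np.array([[c['fx'],0,c['cx']],[0,c['fy'],c['cy']],[0,0,1]])
def Ttool(o):
    T=np.eye(4);r,p,y=o['orientation'];T[:3,:3]=R.from_euler('xyz',[r,p,y],degrees=True).as_matrix();T[:3,3]=o['tcp_pos'];return T
def ext(n,o=None):
    c=manip.camera_params(n)
    return c,(c['extrinsics'] if n!='wrist' else Ttool(o)@c['T_tool_cam'])
def rays(n,uv,o=None):
    c,E=ext(n,o)
    q=cv2.undistortPoints(np.asarray(uv,float).reshape(-1,1,2),K(c),c['distortion']).reshape(-1,2)
    d=np.c_[q[:,0],-q[:,1],-np.ones(len(q))]
    return E[:3,3],d@E[:3,:3].T
def onz(n,uv,z,o=None):
    C,d=rays(n,uv,o); t=(z-C[2])/d[:,2]; return C+d*t[:,None]
def cloud(n,d,o=None):
    h,w=d.shape;u,v=np.meshgrid(np.arange(w),np.arange(h))
    C,r=rays(n,np.c_[u.ravel(),v.ravel()],o)
    P=C+r*d.ravel()[:,None]; P[d.ravel()<=0]=np.nan
    return P.reshape(h,w,3)
def proj(n,P,o=None):
    c,E=ext(n,o);q=(np.atleast_2d(P)-E[:3,3])@E[:3,:3]
    q=q*[1,-1,-1]
    return cv2.projectPoints(q,np.zeros(3),np.zeros(3),K(c),c['distortion'])[0].reshape(-1,2)
E
python3 - <<'E'
from h import *
for n in("scene","side"):
    d=np.load(f"pics/{n}0.npy");P=cloud(n,d)
    im=cv2.imread(f"pics/{n}0.png")
    # topdown map x 0.2..1.2? y -0.6..0.5
    Q=P.reshape(-1,3);C=im.reshape(-1,3)
    m=(Q[:,0]>.3)&(Q[:,0]<1.1)&(Q[:,1]>-.5)&(Q[:,1]<.6)&(Q[:,2]<.3)
    print(n,m.sum(),np.nanmedian(Q[m,2]))
    top=np.zeros((600,800,3),np.uint8)
    s=700
    Q=Q[m];C=C[m]; i=np.argsort(Q[:,2]);Q=Q[i];C=C[i]
    r=((1.1-Q[:,0])*s).astype(int);c=((.6-Q[:,1])*s).astype(int)
    for rr,cc,k in zip(r,c,C): cv2.circle(top,(int(cc),int(rr)),1,tuple(int(x) for x in k),-1)
    cv2.imwrite(f"pics/top_{n}.png",top)
E
```

```text
scene 87630 0.0024638766224346353
side 45509 0.00216511586916468
```

```bash
python3 - <<'E'
import cv2
im=cv2.imread("pics/scene0.png")
cv2.imwrite("pics/z1.png",cv2.resize(im[90:330,130:410],None,fx=2.8,fy=2.5,interpolation=cv2.INTER_CUBIC))
im=cv2.imread("pics/side0.png")
cv2.imwrite("pics/z2.png",cv2.resize(im[130:290,170:370],None,fx=4,fy=3.7,interpolation=cv2.INTER_CUBIC))
E
```

```text
(no output)
```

View pics/top_scene.png

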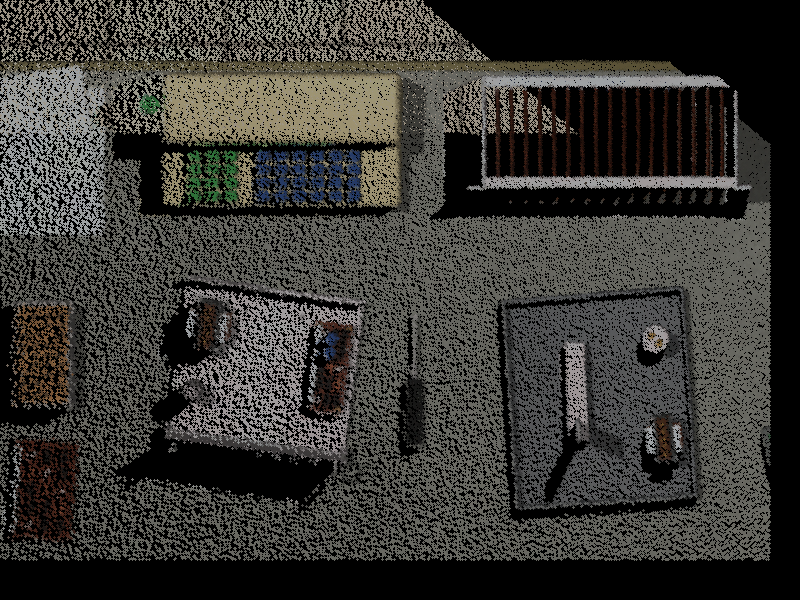

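View pics/z1.png

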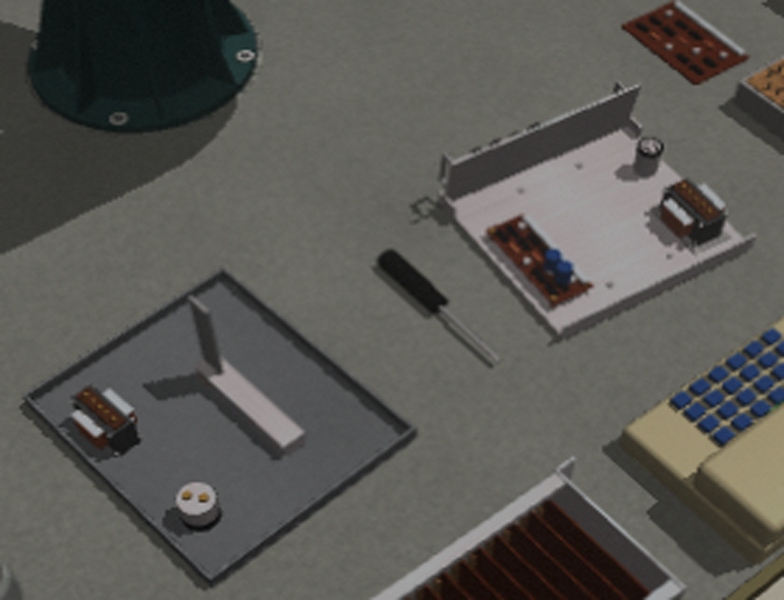

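View pics/z2.png

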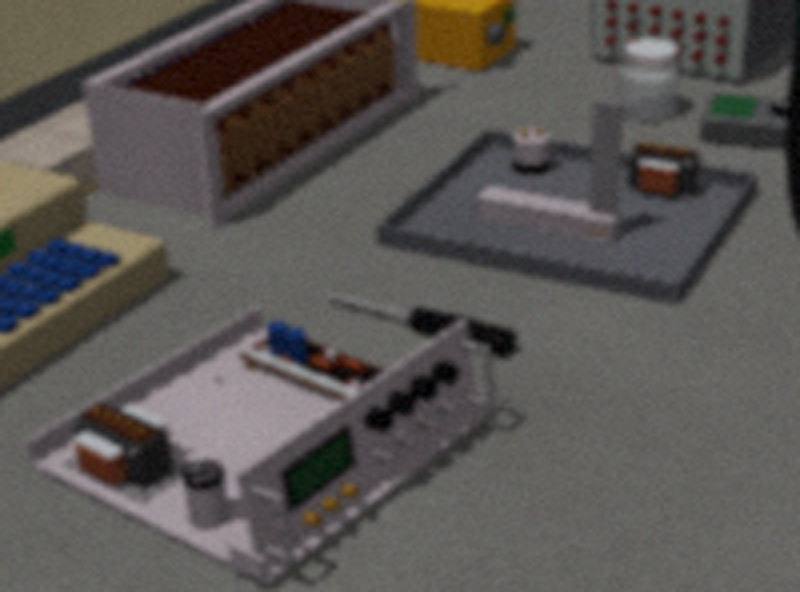

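```bash
python3 - <<'E'
from h import *
o=manip.get_obs();print(Ttool(o).round(3))
d=np.load("pics/scene0.npy");P=cloud("scene",d).reshape(-1,3)
def sel(x,y,z):
    return P[(P[:,0]>x[0])&(P[:,0]<x[1])&(P[:,1]>y[0])&(P[:,1]<y[1])&(P[:,2]>z[0])&(P[:,2]<z[1])]
S=sel((.43,.65),(-.27,-.18),(.024,.04));print(len(S),S.mean(0))
(c,wh,a)=cv2.minAreaRect(S[:,:2].astype(np.float32));print(c,wh,a)
u,s,vt=np.linalg.svd(S[:,:2]-S[:,:2].mean(0),full_matrices=False);print(vt[0],np.degrees(np.arctan2(vt[0,1],vt[0,0])))
B=sel((.42,.56),(-.28,-.18),(.06,.2));print(len(B),B.mean(0),B.max(0),B.min(0))
# chassis plate
L=sel((.42,.75),(.05,.4),(.006,.018));print(len(L));print(cv2.minAreaRect(L[:,:2].astype(np.float32)),np.median(L[:,2]))
L=sel((.38,.56),(.05,.4),(.07,.12));print('panel top',len(L));u,s,vt=np.linalg.svd(L[:,:2]-L[:,:2].mean(0),full_matrices=False);print(L.mean(0),vt[0],np.degrees(np.arctan2(vt[0,1],vt[0,0])),L.max(0),L.min(0))
E
```

```text
[[-0.     0.893  0.451  0.316]
 [ 0.001  0.451 -0.893 -0.625]
 [-1.     0.    -0.001  0.213]
 [ 0.     0.     0.     1.   ]]
429 [ 0.54395359 -0.22370694  0.03031446]
(0.5410887002944946, -0.2228352427482605) (0.13922938704490662, 0.029733270406723022) 2.461634397506714
[0.99854221 0.0539764 ] 3.0941236181511136
138 [ 0.48658704 -0.22640742  0.11321925] [ 0.50211676 -0.22285075  0.15725087] [ 0.46764277 -0.22900102  0.06027595]
3463
((0.5875446200370789, 0.22486816346645355), (0.34726613759994507, 0.3253489136695862), 89.45770263671875) 0.011395959234656639
panel top 461
[0.4650142  0.22968644 0.08669987] [-0.13786647 -0.99045083] -97.9244065308691 [0.48711798 0.35849128 0.10527112] [0.42613648 0.10754728 0.07013627]
```

```bash
cat >> h.py <<'E'
def Rd(yaw,ztilt=0):
    # tool x down, tool y along yaw (deg)
    y=np.radians(yaw);Y=np.array([np.cos(y),np.sin(y),0]);X=np.array([0,0,-1.]);return np.c_[X,Y,np.cross(X,Y)]
def plan(pos,yaw,n,o=None):
    o=o or manip.get_obs();T=Ttool(o);Rt=Rd(yaw)
    w=R.from_matrix(T[:3,:3].T@Rt).as_rotvec(degrees=True)
    p=np.array(pos)-T[:3,3]
    print('total dp tool cm',(T[:3,:3].T@p*100).round(2),'rot',w.round(2),'t',o['time_s'])
    for k in range(n):
        Rk=T[:3,:3]@R.from_rotvec(w*k/n,degrees=True).as_matrix()
        print(k,(Rk.T@p/n*100).round(2).tolist(),(w/n).round(2).tolist())
E
python3 -c "
from h import *
plan([.555,-.222,.28],2.8,10)"
```

```text
total dp tool cm [ -6.64  39.53 -25.13] rot [ 2.401e+01 -5.000e-02  1.000e-02] t 0.15
0 [-0.66, 3.95, -2.51] [2.4, -0.0, 0.0]
1 [-0.66, 3.84, -2.68] [2.4, -0.0, 0.0]
2 [-0.66, 3.73, -2.84] [2.4, -0.0, 0.0]
3 [-0.66, 3.61, -2.99] [2.4, -0.0, 0.0]
4 [-0.66, 3.48, -3.14] [2.4, -0.0, 0.0]
5 [-0.66, 3.34, -3.28] [2.4, -0.0, 0.0]
6 [-0.66, 3.2, -3.42] [2.4, -0.0, 0.0]
7 [-0.66, 3.06, -3.55] [2.4, -0.0, 0.0]
8 [-0.67, 2.91, -3.67] [2.4, -0.0, 0.0]
9 [-0.67, 2.75, -3.79] [2.4, -0.0, 0.0]
```

Request:
carry_out([
  {"dp": [-1.4, 3.9, -2.5], "rotation": [2.4, 0, 0]},
  {"dp": [-1.4, 3.8, -2.7], "rotation": [2.4, 0, 0]},
  {"dp": [-1.4, 3.7, -2.8], "rotation": [2.4, 0, 0]},
  {"dp": [-1.2, 3.6, -3.0], "rotation": [2.4, 0, 0]},
  {"dp": [-1.2, 3.5, -3.1], "rotation": [2.4, 0, 0]},
], grip=6)

```text
time_s: 0.78
tcp_pos: [0.4361, -0.4202, 0.2792]
orientation: [-163.4, 89.8, 120.8]
contact_force: [0.7, -0.9, 0.6]
width: 0.06
```

```bash
python3 -c "
from h import *
plan([.555,-.222,.28],2.8,5)"
```

```text
total dp tool cm [ -0.04  16.39 -16.3 ] rot [11.39 -0.21  0.09] t 0.775
0 [-0.01, 3.28, -3.26] [2.28, -0.04, 0.02]
1 [-0.01, 3.15, -3.39] [2.28, -0.04, 0.02]
2 [-0.01, 3.01, -3.51] [2.28, -0.04, 0.02]
3 [-0.01, 2.87, -3.63] [2.28, -0.04, 0.02]
4 [-0.01, 2.72, -3.74] [2.28, -0.04, 0.02]
```

Request:
carry_out([
  {"dp": [0, 3.3, -3.3], "rotation": [2.3, 0, 0]},
  {"dp": [0, 3.2, -3.4], "rotation": [2.3, 0, 0]},
  {"dp": [0, 3.0, -3.6], "rotation": [2.3, 0, 0]},
  {"dp": [0, 2.9, -3.7], "rotation": [2.3, 0, 0]},
  {"dp": [0, 2.7, -3.8], "rotation": [2.3, 0, 0]},
])

```text
time_s: 1.4
tcp_pos: [0.5592, -0.2125, 0.2806]
orientation: [-161.6, 89.8, 110.7]
contact_force: [0.1, -0.6, 0.6]
width: 0.06
```

```bash
python3 - <<'E'
from h import *
import pickle
o=manip.get_obs();p,d=manip.capture("wrist");o2=manip.get_obs()
print(o['tcp_pos'],o2['tcp_pos'],o['orientation'])
cv2.imwrite("pics/w1.png",p[:,:,::-1]);np.save("pics/w1.npy",d);pickle.dump(o,open("pics/w1.pkl","wb"))
E
```

```text
[ 0.55920879 -0.2124734   0.28056769] [ 0.56112837 -0.20895313  0.28059267] [-161.57875481   89.84762987  110.69594378]
```

View pics/w1.png

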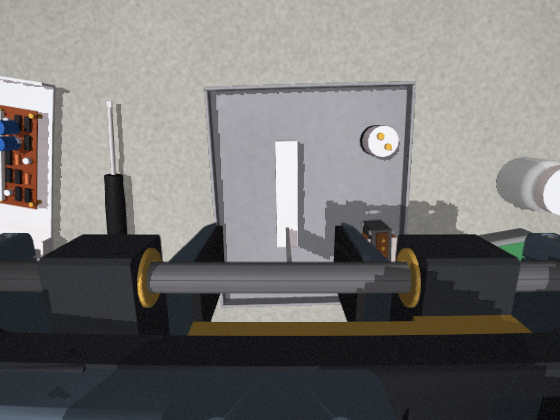

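```bash
cat >> h.py <<'E'
def stock(o,p,ztop,save=None):
    g=p.astype(int).min(2);m=((g>205)).astype(np.uint8)
    m[:, :230]=0;m[:, 345:]=0;m[255:]=0
    m=cv2.morphologyEx(m,cv2.MORPH_OPEN,np.ones((5,5),np.uint8))
    cs,_=cv2.findContours(m,cv2.RETR_EXTERNAL,cv2.CHAIN_APPROX_NONE);c=max(cs,key=cv2.contourArea)
    W=onz("wrist",c.reshape(-1,2),ztop,o)
    r=cv2.minAreaRect((W[:,:2]*1000).astype(np.float32))
    if save: q=p[:,:,::-1].copy();cv2.drawContours(q,[c],-1,(0,0,255),1);cv2.imwrite(save,q)
    return r,W
E
python3 - <<'E'
from h import *
manip.capture("scene")
o=manip.get_obs();p,d=manip.capture("wrist");o2=manip.get_obs()
print(o['tcp_pos'],o2['tcp_pos'],o['qvel'])
r,W=stock(o,p,.030,"pics/w2.png");print(r,cv2.boxPoints(r))
P=cloud("wrist",d,o).reshape(-1,3)
S=P[(P[:,0]>.45)&(P[:,0]<.65)&(abs(P[:,1]+.223)<.04)&(P[:,2]>.02)&(P[:,2]<.04)];print(len(S),S.mean(0),np.median(S[:,2]));print(cv2.minAreaRect((S[:,:2]*1000).astype(np.float32)))
F=P[(P[:,0]>.45)&(P[:,0]<.65)&(abs(P[:,1]+.223)<.08)&(P[:,2]<.015)];print('floor',np.median(F[:,2]))
E
```

```text
[ 0.5600894  -0.21087594  0.28051338] [ 0.55926292 -0.21240116  0.28040635] [-3.45014378 -0.25533579  0.56333777 -0.93857842 -0.04367587 -5.62768425]
((541.8555908203125, -222.607177734375), (138.7580108642578, 27.026365280151367), 3.285416603088379) [[ 471.8162  -213.09232]
 [ 473.36502 -240.07425]
 [ 611.895   -232.12204]
 [ 610.3462  -205.1401 ]]
2208 [ 0.54620759 -0.22254737  0.03022182] 0.030214160727565054
((541.6712646484375, -222.55982971191406), (139.11012268066406, 27.359968185424805), 3.272249937057495)
floor 0.0041787494063804664
```

View pics/w2.png

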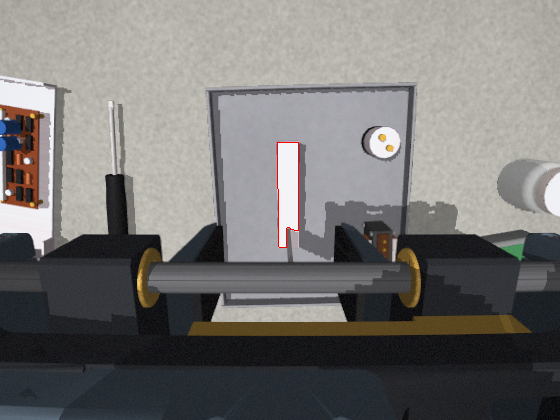

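```bash
python3 -c "
from h import *
plan([.5578,-.2217,.007],3.28,6)"
```

```text
total dp tool cm [27.34 -0.16  1.  ] rot [-0.77 -0.15  0.06] t 1.55
0 [4.56, -0.03, 0.17] [-0.13, -0.03, 0.01]
1 [4.56, -0.03, 0.16] [-0.13, -0.03, 0.01]
2 [4.56, -0.03, 0.16] [-0.13, -0.03, 0.01]
3 [4.56, -0.03, 0.16] [-0.13, -0.03, 0.01]
4 [4.56, -0.03, 0.16] [-0.13, -0.03, 0.01]
5 [4.56, -0.03, 0.16] [-0.13, -0.03, 0.01]
```

Request:
carry_out([
  {"dp": [3, -0.1, 1.0], "rotation": [-0.8, 0, 0]},
  {"dp": [5, 0, 0], "rotation": [0, 0, 0]},
  {"dp": [5, 0, 0], "rotation": [0, 0, 0]},
  {"dp": [5, 0, 0], "rotation": [0, 0, 0]},
  {"dp": [4, 0, 0], "rotation": [0, 0, 0]},
])

```text
time_s: 2.17
tcp_pos: [0.559, -0.2275, 0.0579]
orientation: [74.8, 89.7, -11.8]
contact_force: [0.5, -0.5, -0.9]
width: 0.0602
```

```bash
python3 -c "
from h import *
plan([.5578,-.2217,.007],3.28,4)"
```

```text
total dp tool cm [ 5.09 -0.11 -0.59] rot [ 0.04  0.08 -0.29] t 2.175
0 [1.27, -0.03, -0.15] [0.01, 0.02, -0.07]
1 [1.27, -0.03, -0.15] [0.01, 0.02, -0.07]
2 [1.27, -0.02, -0.15] [0.01, 0.02, -0.07]
3 [1.27, -0.02, -0.15] [0.01, 0.02, -0.07]
```

Request:
carry_out([
  {"dp": [1.5, -0.1, -0.5], "rotation": [0, 0, -0.3]},
  {"dp": [1.5, 0, 0], "rotation": [0, 0, 0]},
  {"dp": [1.0, 0, 0], "rotation": [0, 0, 0]},
  {"dp": [0.7, 0, 0], "rotation": [0, 0, 0]},
  {"dp": [0, 0, 0], "rotation": [0, 0, 0]},
])

```text
time_s: 2.8
tcp_pos: [0.5571, -0.2241, 0.0091]
orientation: [-34.9, 89.9, -121.6]
contact_force: [0.4, 0.4, -0.4]
width: 0.0602
```

```bash
python3 - <<'E'
from h import *
plan([.5578,-.2217,.007],3.28,1)
o=manip.get_obs();p,d=manip.capture("wrist");cv2.imwrite("pics/w3.png",p[:,:,::-1])
E
```

```text
total dp tool cm [ 0.21  0.09 -0.24] rot [-0.01  0.08  0.05] t 2.8
0 [0.21, 0.09, -0.24] [-0.01, 0.08, 0.05]
```

View pics/w3.png

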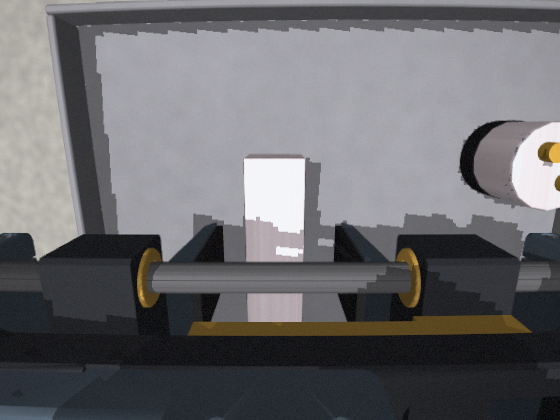

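Request:
carry_out([
  {"dp": [0.2, 0.1, -0.2], "rotation": [0, 0, 0]},
  {"dp": [0, 0, 0], "rotation": [0, 0, 0]},
  {"dp": [0, 0, 0], "rotation": [0, 0, 0]},
  {"dp": [0, 0, 0], "rotation": [0, 0, 0]},
  {"dp": [0, 0, 0], "rotation": [0, 0, 0]},
])

```text
time_s: 3.48
tcp_pos: [0.5591, -0.2223, 0.0087]
orientation: [27.9, 89.8, -58.8]
contact_force: [-0.1, 0.8, -0.1]
width: 0.0599
```

Request:
carry_out([
  {"dp": [0, 0, 0], "rotation": [0, 0, 0]},
  {"dp": [0, 0, 0], "rotation": [0, 0, 0]},
  {"dp": [0, 0, 0], "rotation": [0, 0, 0]},
  {"dp": [0, 0, 0], "rotation": [0, 0, 0]},
  {"dp": [0, 0, 0], "rotation": [0, 0, 0]},
], grip=2.4, force=40)

```text
time_s: 4.1
tcp_pos: [0.559, -0.2223, 0.0086]
orientation: [26.5, 89.8, -60.2]
contact_force: [-0.7, -0.3, 0.3]
width: 0.0277
```

```bash
python3 - <<'E'
from h import *
plan([.5578,-.2217,.007],3.28,1)
print(manip.get_obs())
E
```

```text
total dp tool cm [ 0.16 -0.12 -0.07] rot [-0.01  0.14 -0.07] t 4.1
0 [0.16, -0.12, -0.07] [-0.01, 0.14, -0.07]
{'time_s': 4.1, 'joints': array([-23.86316482,  30.71005506, 113.53239583,  -0.15797137,
        35.63268773,  62.99558636]), 'qvel': array([-0.07848322,  0.05628696, -0.10255268,  0.08118511,  0.08880059,
       -0.0590343 ]), 'tau': array([-1.85006093e-04, -7.34014964e+01, -2.80454904e+01,  1.96345855e-02,
       -7.71761290e-02,  7.69761507e-03]), 'tcp_pos': array([ 0.55903299, -0.22229352,  0.00864086]), 'orientation': array([ 26.49690982,  89.84480338, -60.23354746]), 'contact_force': array([-0.69288727, -0.34178793,  0.33325628]), 'wrist_torque': array([ 0.17836726,  0.05067089, -0.00233896]), 'width': 0.027668847022230974}
```

Request:
carry_out([
  {"dp": [-0.5, 0, 0], "rotation": [0, 0, 0]},
  {"dp": [-1, 0, 0], "rotation": [0, 0, 0]},
  {"dp": [-2, 0, 0], "rotation": [0, 0, 0]},
  {"dp": [-1, 0, 0], "rotation": [0, 0, 0]},
  {"dp": [0, 0, 0], "rotation": [0, 0, 0]},
])

```text
time_s: 4.72
tcp_pos: [0.5589, -0.2221, 0.0572]
orientation: [31.4, 89.8, -55.3]
contact_force: [1.0, -0.1, -6.3]
width: 0.0281
```

```bash
python3 - <<'E'
from h import *
plan([.559,-.2223,.15],3.28,4)
o=manip.get_obs();print(o['width'],o['contact_force'],o['wrist_torque'])
p,d=manip.capture("wrist");cv2.imwrite("pics/w4.png",p[:,:,::-1])
p,d=manip.capture("side");cv2.imwrite("pics/s4.png",cv2.resize(p[120:240,240:440,::-1],None,fx=4,fy=4))
E
```

```text
total dp tool cm [-9.28  0.02  0.04] rot [-0.01  0.15 -0.09] t 4.725
0 [-2.32, 0.01, 0.01] [-0.0, 0.04, -0.02]
1 [-2.32, 0.01, 0.01] [-0.0, 0.04, -0.02]
2 [-2.32, 0.0, 0.01] [-0.0, 0.04, -0.02]
3 [-2.32, 0.0, 0.01] [-0.0, 0.04, -0.02]
0.028099269336006347 [ 1.02214603 -0.11978788 -6.3039977 ] [ 0.03270481 -0.14101798  0.01107899]
```

View pics/w4.png

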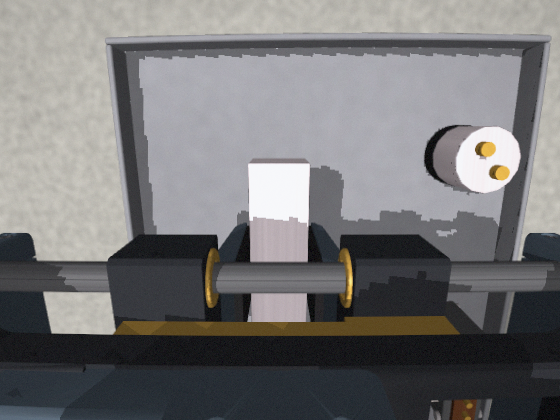

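View pics/s4.png

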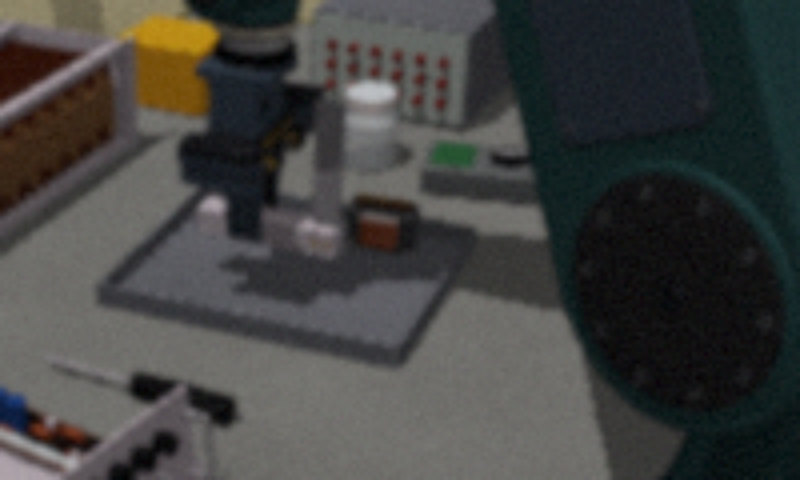

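Request:
carry_out([
  {"dp": [-2, 0, 0], "rotation": [0, 0, 0]},
  {"dp": [-3, 0, 0], "rotation": [0, 0, 0]},
  {"dp": [-3, 0, -1], "rotation": [0, 0, 0]},
  {"dp": [-1.2, 0, -3], "rotation": [1, 0, 0]},
  {"dp": [0, 0, -4], "rotation": [1, 0, 0]},
])

```text
time_s: 5.45
tcp_pos: [0.5544, -0.1417, 0.1543]
orientation: [14.4, 89.9, -74.6]
contact_force: [0.3, 0.5, -4.5]
width: 0.028
```

```bash
python3 - <<'E'
from h import *
plan([.59,.217,.15],-7.9,9)
E
```

```text
total dp tool cm [  0.38   4.2  -35.8 ] rot [ 8.94  0.09 -0.03] t 5.45
0 [0.04, 0.47, -3.98] [0.99, 0.01, -0.0]
1 [0.04, 0.4, -3.99] [0.99, 0.01, -0.0]
2 [0.04, 0.33, -3.99] [0.99, 0.01, -0.0]
3 [0.04, 0.26, -4.0] [0.99, 0.01, -0.0]
4 [0.04, 0.19, -4.0] [0.99, 0.01, -0.0]
5 [0.05, 0.12, -4.0] [0.99, 0.01, -0.0]
6 [0.05, 0.05, -4.01] [0.99, 0.01, -0.0]
7 [0.05, -0.02, -4.01] [0.99, 0.01, -0.0]
8 [0.05, -0.09, -4.0] [0.99, 0.01, -0.0]
```

Request:
carry_out([
  {"dp": [0, 0.5, -4], "rotation": [1, 0, 0]},
  {"dp": [0, 0.5, -4], "rotation": [1, 0, 0]},
  {"dp": [0, 0.3, -4], "rotation": [1, 0, 0]},
  {"dp": [0, 0.3, -4], "rotation": [1, 0, 0]},
  {"dp": [0, 0.2, -4], "rotation": [1, 0, 0]},
])

```text
time_s: 6.08
tcp_pos: [0.5762, 0.0641, 0.1594]
orientation: [64.0, 89.8, -30.2]
contact_force: [0.0, -0.7, -4.0]
width: 0.0275
```

```bash
python3 - <<'E'
from h import *
plan([.59,.217,.15],-7.9,4)
E
```

```text
total dp tool cm [  0.92   0.25 -15.35] rot [ 3.71  0.09 -0.21] t 6.075
0 [0.23, 0.06, -3.84] [0.93, 0.02, -0.05]
1 [0.23, 0.0, -3.84] [0.93, 0.02, -0.05]
2 [0.23, -0.06, -3.84] [0.93, 0.02, -0.05]
3 [0.23, -0.12, -3.84] [0.93, 0.02, -0.05]
```

Request:
carry_out([
  {"dp": [0.3, 0, -3.8], "rotation": [1, 0, 0]},
  {"dp": [0.3, 0, -3.8], "rotation": [1, 0, 0]},
  {"dp": [0.2, 0, -3.5], "rotation": [1, 0, 0]},
  {"dp": [0, 0, -2.5], "rotation": [0.5, 0, 0]},
  {"dp": [0, 0, -0.5], "rotation": [0, 0, 0]},
])

```text
time_s: 6.7
tcp_pos: [0.5902, 0.2113, 0.1556]
orientation: [78.1, 89.7, -19.6]
contact_force: [-0.7, -0.7, -4.0]
width: 0.0279
```

```bash
python3 - <<'E'
from h import *
plan([.59,.217,.15],-7.9,1)
manip.capture("scene")
import pickle
o=manip.get_obs();pickle.dump(o,open("pics/w5.pkl","wb"));p,d=manip.capture("wrist");cv2.imwrite("pics/w5.png",p[:,:,::-1]);np.save("pics/w5.npy",d)
p,d=manip.capture("side");cv2.imwrite("pics/s5.png",p[:,:,::-1]);np.save("pics/s5.npy",d)
E
```

```text
total dp tool cm [ 0.56 -0.1  -0.56] rot [ 0.26  0.07 -0.32] t 6.7
0 [0.56, -0.1, -0.56] [0.26, 0.07, -0.32]
```

View pics/w5.png

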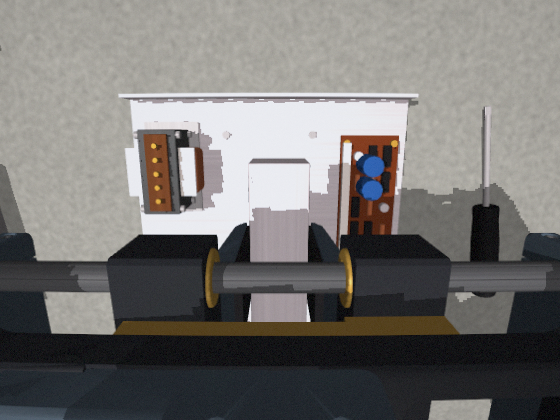

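View pics/s5.png

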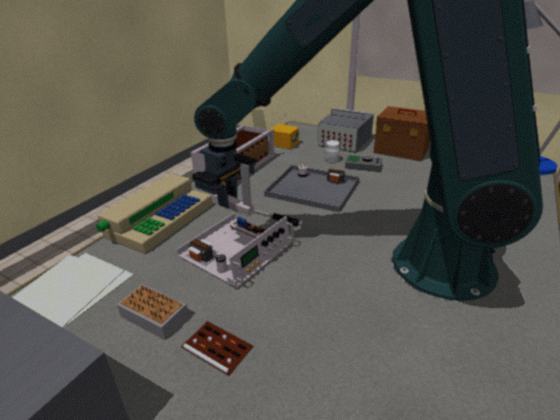

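```bash
python3 - <<'E'
from h import *
import pickle
o=pickle.load(open("pics/w5.pkl","rb"));d=np.load("pics/w5.npy");P=cloud("wrist",d,o)
im=cv2.imread("pics/w5.png")
# lip: for columns, first row where bright
pts=[]
g=im.min(2)
for c in range(140,400,10):
    r=np.where(g[80:115,c]>170)[0]; pts.append((c,80+r[0])); 
pts=np.array(pts);print(pts[::6].tolist(), [P[r+1,c].round(4).tolist() for c,r in pts[::6]])
zs=[P[r:r+3,c,2] for c,r in pts];print('lip z',np.nanmedian(zs))
for z in(.034,.022):
    W=onz("wrist",pts,z,o);f=np.polyfit(W[:,1],W[:,0],1);print(z,np.degrees(np.arctan(f[0])),f, W.mean(0))
# ends of lip
row=98
print(np.where(g[97]>150)[0][[0,-1]])
# wrist plate points
Q=P.reshape(-1,3)
# scene cloud at t0: plate sides
S=cloud("scene",np.load("pics/scene0.npy")).reshape(-1,3)
for a in(-8.2,-7.5):
  x=np.array([np.cos(np.radians(a)),np.sin(np.radians(a))]);y=np.array([-x[1],x[0]]);c=np.array([.573,.22])
  for nm,A in(("wrist",Q),("scene",S)):
    L=np.c_[(A[:,:2]-c)@x,(A[:,:2]-c)@y,A[:,2]]
    M=L[(abs(L[:,0])<.16)&(abs(L[:,1])<.16)]
    pl=M[(abs(M[:,2]-.012)<.004)&(abs(M[:,0])<.08)];print(a,nm,'plate y',np.nanpercentile(pl[:,1],[.2,99.8]),'z',np.median(pl[:,2]))
    pl=M[(abs(M[:,2]-.012)<.004)&(abs(M[:,1])<.05)];print('plate x',np.nanpercentile(pl[:,0],[.2,99.8]))
    lp=M[(M[:,2]>.024)&(M[:,2]<.04)&(abs(M[:,1])<.1)&(M[:,0]>.08)];print('lip x',np.nanpercentile(lp[:,0],[1,50,99]) if len(lp) else 0)
    pn=M[(M[:,2]>.02)&(M[:,2]<.12)&(M[:,0]<-.07)&(abs(M[:,1])<.1)]
    if len(pn)>50:
        f=np.polyfit(pn[:,2],pn[:,0],1);q=np.c_[pn[:,2],pn[:,1],np.ones(len(pn))];s=np.linalg.lstsq(q,pn[:,0],rcond=None)[0];print('panel x vs z',f,'at z12',f[0]*.012+f[1],'yskew',s)
E
```

```text
[[140, 93], [200, 92], [260, 92], [320, 92], [380, 93]] [[0.7019, 0.3143, 0.0343], [0.6954, 0.2636, 0.0348], [0.6887, 0.2137, 0.0334], [0.6819, 0.1638, 0.0346], [0.6747, 0.1136, 0.0343]]
lip z 0.03349909337150167
0.034 8.001115675662966 [0.14056069 0.66018342] [0.68961177 0.20936397 0.034     ]
0.022 8.001115675663096 [0.14056069 0.66148835] [0.69095693 0.20965018 0.022     ]
[  0 559]
-8.2 wrist plate y [-0.1236657   0.12934329] z 0.012210055329997721
plate x [-0.11041733  0.11332919]
lip x [0.08014955 0.113792   0.11639503]
-8.2 scene plate y [-0.1269671   0.12648049] z 0.011494825050219926
plate x [-0.11745375  0.11515303]
lip x [0.08210685 0.11309397 0.11746854]
panel x vs z [ 0.10356616 -0.11610291] at z12 -0.11486011325343973 yskew [ 0.10353681 -0.00287138 -0.11611256]
-7.5 wrist plate y [-0.12411547  0.12901756] z 0.01220850089381545
plate x [-0.110851    0.11311945]
lip x [0.08063275 0.1137919  0.11576121]
-7.5 scene plate y [-0.12708312  0.1258891 ] z 0.011493364474783663
plate x [-0.11753869  0.11561221]
lip x [0.08213208 0.11285763 0.11789573]
panel x vs z [ 0.10340228 -0.1161361 ] at z12 -0.11489526813374973 yskew [ 0.10356824  0.00926479 -0.11611714]
```

```bash
python3 - <<'E'
from h import *
import pickle
o=pickle.load(open("pics/w5.pkl","rb"));d=np.load("pics/w5.npy");c,_=ext("wrist",o)
E=c['T_tool_cam'];P=cloud("wrist",d,o);T=Ttool(o);L=((P.reshape(-1,3)-T[:3,3])@T[:3,:3]).reshape(P.shape)
S=L[162:232,254:304].reshape(-1,3);S=S[abs(S[:,0]+.02)<.012];print(len(S),S.min(0),S.max(0))
A=np.c_[S[:,1],S[:,2],np.ones(len(S))];print('top depth x vs y,z',np.linalg.lstsq(A,S[:,0],rcond=None)[0])
print('toe y',onz)
C,r=rays("wrist",[[256,160],[280,160],[303,160]],o)
print(L[159:163,280])
for x in (.022,): pass
# TCP where heel would sit
a=np.radians(-8.0);xh=np.array([np.cos(a),np.sin(a)]);cor=np.array([.460,.2368])
print('tool pitch',T[:3,0],'tcp rel corner',(T[:2,3]-cor)@xh,(T[:2,3]-cor)@np.array([-xh[1],xh[0]]),np.degrees(np.arctan2(T[1,1],T[0,1])))
E
```

```text
3488 [-0.02351431  0.02035819 -0.01165031] [-0.01449152  0.05270261  0.01146697]
top depth x vs y,z [ 0.01876191  0.00389131 -0.02202991]
toe y <function onz at 0x7f35098349a0>
[[-0.00017934  0.05247954  0.00064115]
 [-0.00614169  0.05253526  0.00061922]
 [-0.01120313  0.05253796  0.00060068]
 [-0.01530599  0.05247385  0.00058576]]
tool pitch [ 0.0053803  -0.00181205 -0.99998388] tcp rel corner 0.1325048646379476 -0.0073007557646549955 -7.650587808547355
```

```bash
python3 - <<'E'
from h import *
import pickle
o=pickle.load(open("pics/w5.pkl","rb"));d=np.load("pics/w5.npy")
P=cloud("wrist",d,o)
def fit(S,lab):
    k=abs(S[:,2]-np.nanmedian(S[:,2]))<.006;S=S[k]
    a=np.radians(-7.65);x=S[:,:2]@[np.cos(a),np.sin(a)];y=S[:,:2]@[-np.sin(a),np.cos(a)]
    A=np.c_[x-x.mean(),y-y.mean(),np.ones(len(S))];print(lab,len(S),np.linalg.lstsq(A,S[:,2],rcond=None)[0])
fit(P[162:232,254:304].reshape(-1,3),'stock')
fit(np.r_[P[105:230,208:244].reshape(-1,3),P[105:155,250:330].reshape(-1,3)],'plate')
E
```

```text
stock 3475 [-0.00931448  0.00335491  0.17717821]
plate 8427 [-0.00095399  0.00057218  0.01221118]
```

Request:
carry_out([
  {"dp": [2, 0, -0.5], "rotation": [0.35, 0, 0.5]},
  {"dp": [4, 0, 0], "rotation": [0, 0, 0]},
  {"dp": [3.5, 0, 0], "rotation": [0, 0, 0]},
  {"dp": [2, 0, 0], "rotation": [0, 0, 0]},
  {"dp": [0.7, 0, 0], "rotation": [0, 0, 0]},
])

```text
time_s: 7.48
tcp_pos: [0.5938, 0.2098, 0.0325]
orientation: [87.3, 89.0, -11.0]
contact_force: [0.9, -0.6, -3.8]
width: 0.0279
```

```bash
cat >> h.py <<'E'
def st(cor=np.array([.460,.2368]),a=-8.0):
    o=manip.get_obs();T=Ttool(o);a=np.radians(a);xh=np.array([np.cos(a),np.sin(a)]);yh=np.array([-xh[1],xh[0]])
    f=o['contact_force']
    print('t',round(o['time_s'],2),'rel corner mm',((T[:2,3]-cor)@xh*1000).round(2),((T[:2,3]-cor)@yh*1000).round(2),'z',(T[2,3]*1000).round(2),'F chassis',(f[:2]@xh).round(2),(f[:2]@yh).round(2),f[2].round(2),'toolY z slope deg',np.degrees(np.arcsin(T[2,1])).round(2),'jaw z slope',np.degrees(np.arcsin(T[2,2])).round(2),'yaw',np.degrees(np.arctan2(T[1,1],T[0,1])).round(2),'w',o['width'].round(4))
    return o
E
python3 - <<'E'
from h import *
st();manip.capture("scene");o=st()
p,d=manip.capture("side");cv2.imwrite("pics/s6.png",cv2.resize(p[160:290,170:330,::-1],None,fx=5,fy=4.6))
E
```

```text
Traceback (most recent call last):
  File "h.py", line 49, in st
    print('t',round(o['time_s'],2),'rel corner mm',((T[:2,3]-cor)@xh*1000).round(2),((T[:2,3]-cor)@yh*1000).round(2),'z',(T[2,3]*1000).round(2),'F chassis',(f[:2]@xh).round(2),(f[:2]@yh).round(2),f[2].round(2),'toolY z slope deg',np.degrees(np.arcsin(T[2,1])).round(2),'jaw z slope',np.degrees(np.arcsin(T[2,2])).round(2),'yaw',np.degrees(np.arctan2(T[1,1],T[0,1])).round(2),'w',o['width'].round(4))
                                                                                                                                                                                                                                                                                                                                                                                           ^^^^^^^^^^^^^^^^
AttributeError: 'float' object has no attribute 'round'
```

```bash
sed -i "s/o\['width'\].round(4)/round(o['width'],4)/" h.py
python3 - <<'E'
from h import *
st();manip.capture("scene");o=st()
p,d=manip.capture("wrist");cv2.imwrite("pics/w6.png",p[:,:,::-1])
P=cloud("wrist",d,o)
def fit(S,lab):
    k=abs(S[:,2]-np.nanmedian(S[:,2]))<.006;S=S[k]
    a=np.radians(-8);x=S[:,:2]@[np.cos(a),np.sin(a)];y=S[:,:2]@[-np.sin(a),np.cos(a)]
    A=np.c_[x-x.mean(),y-y.mean(),np.ones(len(S))];print(lab,len(S),np.linalg.lstsq(A,S[:,2],rcond=None)[0])
fit(P[165:225,258:300].reshape(-1,3),'stock')
fit(np.r_[P[60:200,190:235].reshape(-1,3)],'plate')
p,d=manip.capture("side");cv2.imwrite("pics/s6.png",cv2.resize(p[160:290,170:330,::-1],None,fx=5,fy=4.6))
E
```

```text
t 7.47 rel corner mm 136.24 -8.08 z 32.54 F chassis 0.97 -0.44 -3.8 toolY z slope deg 0.96 jaw z slope 0.05 yaw -8.28 w 0.0279
t 7.53 rel corner mm 136.1 -8.09 z 32.25 F chassis -1.64 -0.29 -5.31 toolY z slope deg 0.95 jaw z slope 0.05 yaw -8.28 w 0.0281
stock 2514 [0.01431444 0.00159898 0.05430361]
plate 5149 [0.00186707 0.00179703 0.01216973]
```

View pics/s6.png

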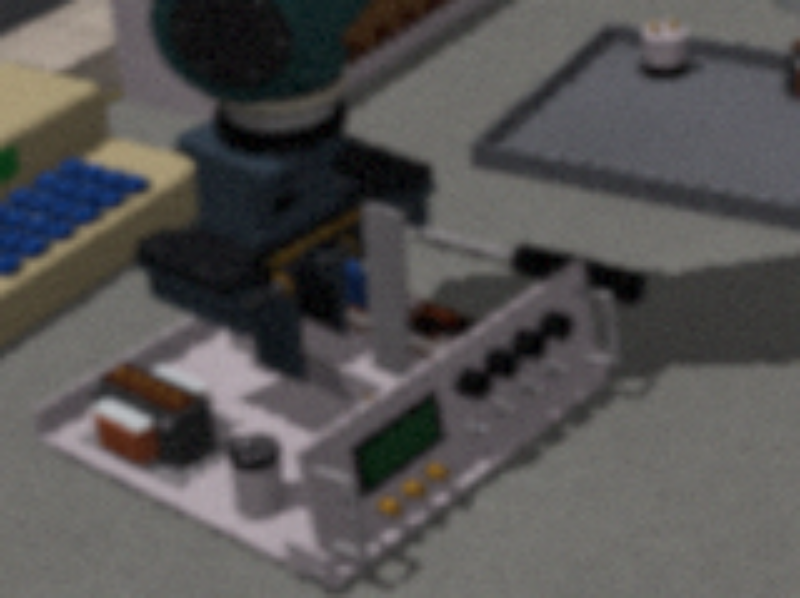

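View pics/w6.png

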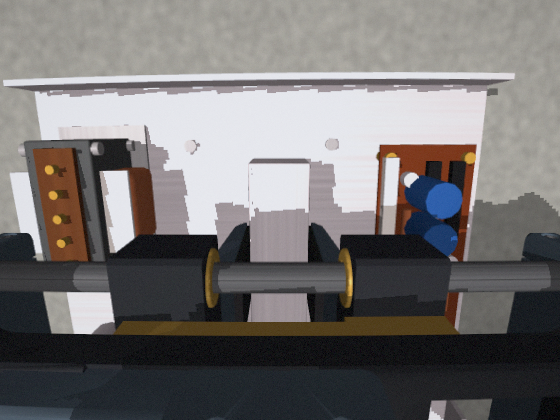

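Request:
carry_out([
  {"dp": [0.7, 0, -0.2], "rotation": [-0.25, 0, -0.45]},
  {"dp": [0.4, 0, 0], "rotation": [0, 0, 0]},
  {"dp": [0.1, 0, 0], "rotation": [0, 0, 0]},
  {"dp": [0.1, 0, 0], "rotation": [0, 0, 0]},
  {"dp": [0, 0, 0], "rotation": [0, 0, 0]},
])

```text
time_s: 8.25
tcp_pos: [0.5966, 0.2132, 0.0226]
orientation: [96.8, 89.2, -1.1]
contact_force: [0.1, -0.2, -5.2]
width: 0.0274
```

```bash
python3 - <<'E'
from h import *
o=st();print(o['wrist_torque'])
E
```

```text
t 8.25 rel corner mm 138.53 -4.34 z 22.61 F chassis 0.13 -0.21 -5.18 toolY z slope deg 0.76 jaw z slope -0.09 yaw -7.97 w 0.0274
[ 0.02112564 -0.14350484  0.00627314]
```

Request:
carry_out([
  {"dp": [0.3, 0, 0], "rotation": [0, 0, -0.25]},
  {"dp": [0.15, 0, 0], "rotation": [0, 0, 0]},
  {"dp": [0.1, 0, 0], "rotation": [0, 0, 0]},
  {"dp": [0.1, 0, 0], "rotation": [0, 0, 0]},
  {"dp": [0, 0, 0], "rotation": [0, 0, 0]},
])

```text
time_s: 8.88
tcp_pos: [0.5969, 0.2133, 0.0169]
orientation: [100.1, 89.5, 2.1]
contact_force: [-1.4, -0.2, -1.7]
width: 0.0274
```

```bash
python3 - <<'E'
from h import *
o=st();print(o['wrist_torque'])
E
```

```text
t 8.88 rel corner mm 138.79 -4.2 z 16.88 F chassis -1.4 -0.35 -1.71 toolY z slope deg 0.47 jaw z slope -0.08 yaw -7.98 w 0.0274
[0.02162074 0.42729196 0.07534665]
```

Request:
carry_out([
  {"dp": [0.0, 0, 0], "rotation": [0, 0, -0.3]},
  {"dp": [0.05, 0, 0], "rotation": [0, 0, 0]},
  {"dp": [0, 0, 0], "rotation": [0, 0, 0]},
  {"dp": [0, 0, 0], "rotation": [0, 0, 0]},
  {"dp": [0, 0, 0], "rotation": [0, 0, 0]},
])

```text
time_s: 9.5
tcp_pos: [0.5969, 0.2134, 0.0167]
orientation: [119.3, 89.8, 21.4]
contact_force: [-2.6, -1.2, 0.9]
width: 0.0278
```

```bash
python3 - <<'E'
from h import *
o=st();print(o['wrist_torque'])
E
```

```text
t 9.5 rel corner mm 138.88 -4.15 z 16.7 F chassis -2.43 -1.6 0.87 toolY z slope deg 0.16 jaw z slope -0.09 yaw -7.98 w 0.0278
[-0.10561797  0.15913649 -0.00961358]
```

Request:
carry_out([
  {"dp": [-0.03, -0.8, 0], "rotation": [0, 0, 0]},
  {"dp": [0, -0.8, 0], "rotation": [0, 0, 0]},
  {"dp": [0, -0.7, 0], "rotation": [0, 0, 0]},
  {"dp": [0, -0.5, 0], "rotation": [0, 0, 0]},
  {"dp": [0, 0, 0], "rotation": [0, 0, 0]},
])

```text
time_s: 10.12
tcp_pos: [0.5671, 0.2176, 0.0167]
orientation: [118.0, 89.8, 20.0]
contact_force: [-1.0, -0.2, -3.1]
width: 0.028
```

```bash
python3 - <<'E'
from h import *
o=st();print(o['wrist_torque'])
p,d=manip.capture("side");cv2.imwrite("pics/s7.png",cv2.resize(p[180:280,190:310,::-1],None,fx=6.5,fy=5.9,interpolation=cv2.INTER_CUBIC))
p,d=manip.capture("scene");cv2.imwrite("pics/c7.png",cv2.resize(p[90:230,270:410,::-1],None,fx=4.3,fy=4.3,interpolation=cv2.INTER_CUBIC))
E
```

```text
t 10.12 rel corner mm 108.7 -4.1 z 16.71 F chassis -0.91 -0.36 -3.12 toolY z slope deg 0.18 jaw z slope -0.1 yaw -7.96 w 0.028
[-0.0075201   0.00349456  0.01507763]
```

View pics/s7.png

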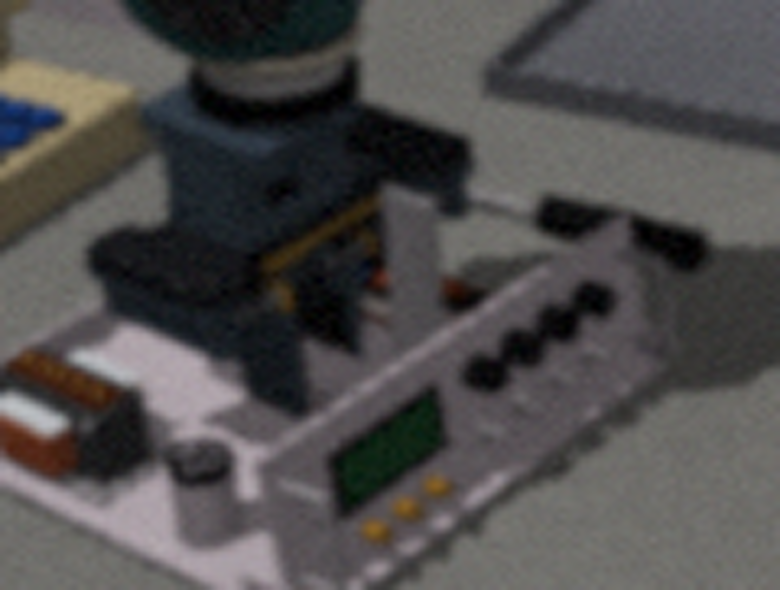

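View pics/c7.png

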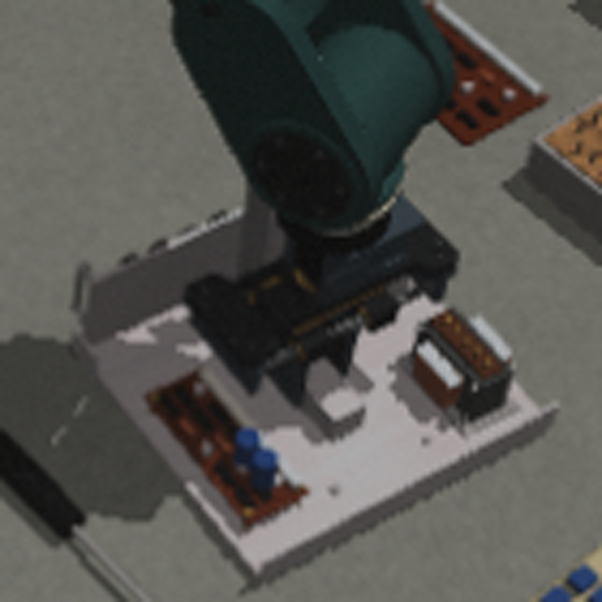

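Request:
carry_out([
  {"dp": [0.03, -0.3, 0], "rotation": [0, 0, 0]},
  {"dp": [0, -0.3, 0], "rotation": [0, 0, 0]},
  {"dp": [0, -0.2, 0], "rotation": [0, 0, 0]},
  {"dp": [0, -0.2, 0], "rotation": [0, 0, 0]},
  {"dp": [0, -0.2, 0], "rotation": [0, 0, 0]},
])

```text
time_s: 10.85
tcp_pos: [0.5561, 0.2195, 0.0167]
orientation: [116.6, 89.7, 18.6]
contact_force: [2.5, -0.1, -2.7]
width: 0.0276
```

```bash
python3 - <<'E'
from h import *
o=st();print(o['wrist_torque'])
E
```

```text
t 10.85 rel corner mm 97.56 -3.81 z 16.71 F chassis 2.44 0.27 -2.71 toolY z slope deg 0.29 jaw z slope -0.14 yaw -7.98 w 0.0276
[ 0.02429511 -0.29229189 -0.01129824]
```

Request:
carry_out([
  {"dp": [0.06, -0.2, 0], "rotation": [0, 0, -0.05]},
  {"dp": [0.04, -0.2, 0], "rotation": [0, 0, 0]},
  {"dp": [0.04, -0.15, 0], "rotation": [0, 0, 0]},
  {"dp": [0.04, -0.1, 0], "rotation": [0, 0, 0]},
  {"dp": [0.04, -0.1, 0], "rotation": [0, 0, 0]},
])

```text
time_s: 11.48
tcp_pos: [0.552, 0.2211, 0.0168]
orientation: [114.4, 89.3, 16.4]
contact_force: [4.9, -3.0, 4.1]
width: 0.0277
```

```bash
python3 - <<'E'
from h import *
o=st();print(o['wrist_torque'])
p,d=manip.capture("side");cv2.imwrite("pics/s8.png",cv2.resize(p[180:280,190:310,::-1],None,fx=6.5,fy=5.9,interpolation=cv2.INTER_CUBIC))
p,d=manip.capture("scene");np.save("pics/c8.npy",d)
S=cloud("scene",d).reshape(-1,3)
E
```

```text
t 11.47 rel corner mm 93.26 -2.73 z 16.79 F chassis 5.27 -2.26 4.06 toolY z slope deg 0.6 jaw z slope -0.27 yaw -7.94 w 0.0277
[-0.4359759  -0.37092008  0.19026283]
```

View pics/s8.png

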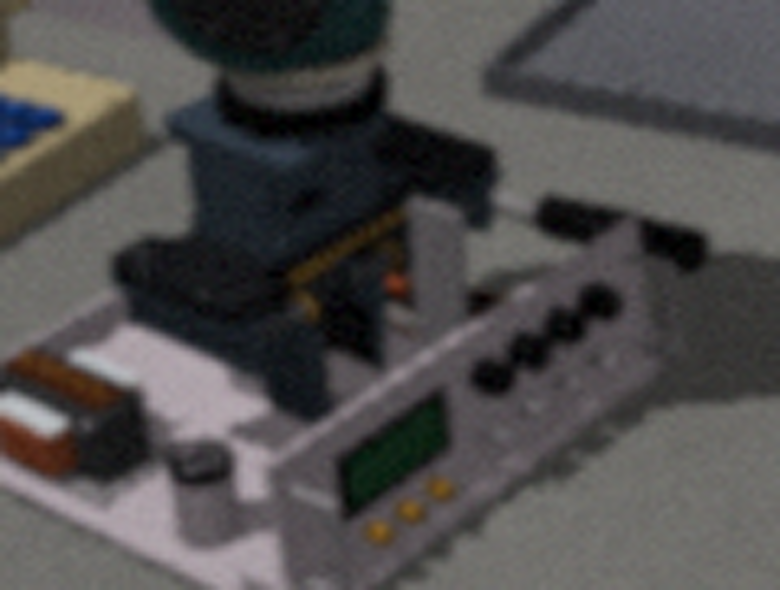

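```bash
cat >> h.py <<'E'
def slope(tag):
    o=st();p,d=manip.capture("wrist");cv2.imwrite(f"pics/{tag}.png",p[:,:,::-1]);P=cloud("wrist",d,o)
    def fit(S,lab):
        k=abs(S[:,2]-np.nanmedian(S[:,2]))<.004;S=S[k]
        a=np.radians(-8);x=S[:,:2]@[np.cos(a),np.sin(a)];y=S[:,:2]@[-np.sin(a),np.cos(a)]
        A=np.c_[x-x.mean(),y-y.mean(),np.ones(len(S))];print(lab,len(S),np.linalg.lstsq(A,S[:,2],rcond=None)[0].round(4),'deg',np.degrees(np.linalg.lstsq(A,S[:,2],rcond=None)[0][:2]).round(2))
    fit(P[165:225,258:300].reshape(-1,3),'stock')
    fit(P[60:225,212:236].reshape(-1,3),'plateL');fit(P[60:140,250:330].reshape(-1,3),'plateR')
    return p,P
E
python3 - <<'E'
from h import *
slope("w9")
E
```

```text
t 11.57 rel corner mm 93.21 -2.73 z 16.81 F chassis 5.09 -1.41 4.78 toolY z slope deg 0.6 jaw z slope -0.27 yaw -7.94 w 0.0276
stock 2503 [0.0028 0.0029 0.0383] deg [0.16 0.17]
plateL 3953 [-0.0008 -0.003   0.0121] deg [-0.04 -0.17]
plateR 6378 [-0.0023  0.0001  0.0121] deg [-0.13  0.01]
```

View pics/w9.png

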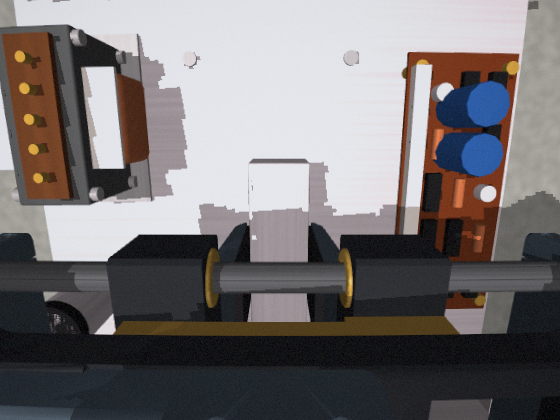

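Request:
carry_out([
  {"dp": [0.02, -0.15, 0.03], "rotation": [0, -0.1, 0.05]},
  {"dp": [0.03, -0.1, 0.0], "rotation": [0, -0.1, 0.05]},
  {"dp": [0.03, -0.1, 0], "rotation": [0, 0, 0.05]},
  {"dp": [0.03, -0.1, 0], "rotation": [0, 0, 0.05]},
  {"dp": [0.03, -0.1, 0], "rotation": [0, 0, 0.05]},
])

```text
time_s: 12.25
tcp_pos: [0.5488, 0.2222, 0.0171]
orientation: [98.5, 88.9, 0.6]
contact_force: [4.9, -2.1, 4.2]
width: 0.0277
```

```bash
python3 - <<'E'
from h import *
o=st();print(o['wrist_torque'])
p,d=manip.capture("side");cv2.imwrite("pics/s9.png",p[:,:,::-1])
p,d=manip.capture("scene");cv2.imwrite("pics/c9.png",p[:,:,::-1])
import math
S=cloud("scene",d).reshape(-1,3)
a=np.radians(-8.0);xh=np.array([np.cos(a),np.sin(a)]);yh=np.array([-xh[1],xh[0]])
for nm in("pics/scene0.npy",None):
    S=cloud("scene",np.load(nm) if nm else d).reshape(-1,3)
    L=np.c_[(S[:,:2]-[.46,.2368])@xh,(S[:,:2]-[.46,.2368])@yh,S[:,2]]
    k=(L[:,2]>.025)&(L[:,2]<.093)&(abs(L[:,0])<.02)&(L[:,1]>-.115)&(L[:,1]<-.02)
    M=L[k];f=np.polyfit(M[:,2],M[:,0],1);r=M[:,0]-np.polyval(f,M[:,2]);M=M[abs(r)<.003];f=np.polyfit(M[:,2],M[:,0],1);print(nm,len(M),'lean',f[0],'x at plate',np.polyval(f,.012))
E
```

```text
t 12.25 rel corner mm 90.02 -2.11 z 17.13 F chassis 5.1 -1.36 4.2 toolY z slope deg 1.09 jaw z slope -0.16 yaw -7.93 w 0.0277
[-0.31510835 -0.25839116  0.14634606]
pics/scene0.npy 263 lean 0.09927524366266294 x at plate 0.00017191966353796197
None 261 lean 0.0015625902573245605 x at plate 0.00023501147052493244
```

```bash
python3 - <<'E'
from h import *
slope("w10")
a=cv2.imread("pics/c9.png");b=cv2.imread("pics/s9.png")
cv2.imwrite("pics/z9.png",np.hstack([cv2.resize(a[120:190,275:345],(400,400),interpolation=cv2.INTER_CUBIC),cv2.resize(b[195:285,220:310],(400,400),interpolation=cv2.INTER_CUBIC)]))
E
```

```text
t 12.35 rel corner mm 89.92 -2.12 z 17.09 F chassis 5.7 -1.22 4.59 toolY z slope deg 1.09 jaw z slope -0.16 yaw -7.93 w 0.0277
stock 2512 [0.0075 0.0016 0.0388] deg [0.43 0.09]
plateL 3941 [-0.0012 -0.0046  0.0121] deg [-0.07 -0.27]
plateR 6374 [-0.0012  0.0014  0.0121] deg [-0.07  0.08]
```

View pics/z9.png

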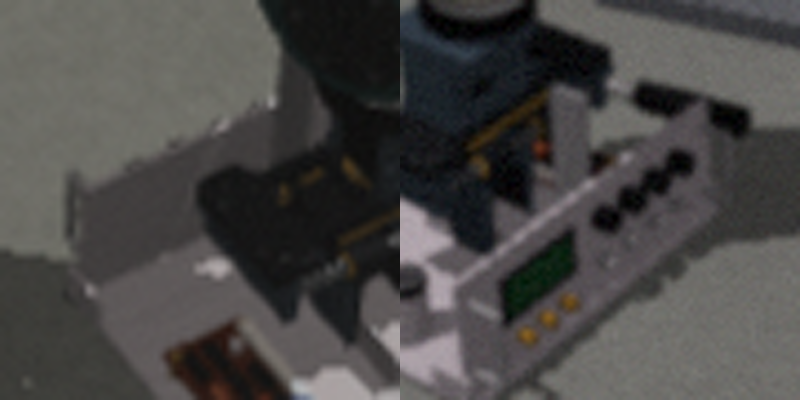

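Request:
carry_out([
  {"dp": [0, 0, 0], "rotation": [0, 0, -0.2]},
  {"dp": [0, 0, 0], "rotation": [0, 0, -0.2]},
  {"dp": [0.02, 0, 0], "rotation": [0, 0, -0.1]},
  {"dp": [0.02, 0, 0], "rotation": [0, 0, 0]},
  {"dp": [0.02, 0, 0], "rotation": [0, 0, 0]},
])

```text
time_s: 13.02
tcp_pos: [0.5481, 0.2222, 0.0167]
orientation: [105.1, 89.5, 7.1]
contact_force: [0.3, -1.1, 5.2]
width: 0.0277
```

```bash
cat >> h.py <<'E'
def lean(d):
    a=np.radians(-8.0);xh=np.array([np.cos(a),np.sin(a)]);yh=np.array([-xh[1],xh[0]])
    S=cloud("scene",d).reshape(-1,3)
    L=np.c_[(S[:,:2]-[.46,.2368])@xh,(S[:,:2]-[.46,.2368])@yh,S[:,2]]
    k=(L[:,2]>.025)&(L[:,2]<.093)&(abs(L[:,0])<.02)&(L[:,1]>-.115)&(L[:,1]<-.02)
    M=L[k];f=np.polyfit(M[:,2],M[:,0],1);r=M[:,0]-np.polyval(f,M[:,2]);M=M[abs(r)<.003]
    f,c=np.polyfit(M[:,2],M[:,0],1,cov=True);print(len(M),'lean',f[0],'+-',c[0,0]**.5,'x at plate',np.polyval(f,.012))
    A=np.c_[M[:,2]-.012,M[:,1],np.ones(len(M))];print(np.linalg.lstsq(A,M[:,0],rcond=None)[0])
E
python3 - <<'E'
from h import *
o=st();print(o['wrist_torque'])
slope("w11")
p,d=manip.capture("scene");lean(d);lean(np.load("pics/scene0.npy"))
E
```

```text
t 13.03 rel corner mm 89.28 -2.23 z 16.69 F chassis 0.45 -1.03 5.22 toolY z slope deg 0.47 jaw z slope -0.13 yaw -7.93 w 0.0277
[-0.353718   -0.23965933 -0.06081664]
t 13.03 rel corner mm 89.28 -2.23 z 16.69 F chassis 0.45 -1.03 5.22 toolY z slope deg 0.47 jaw z slope -0.13 yaw -7.93 w 0.0277
stock 2514 [0.0006 0.003  0.0382] deg [0.03 0.17]
plateL 3945 [-0.0006 -0.0077  0.0122] deg [-0.04 -0.44]
plateR 6378 [-0.0015  0.0006  0.0121] deg [-0.09  0.04]
248 lean 0.009266191828491054 +- 0.0044580926885612665 x at plate -0.0006907900175142558
[ 0.01054732 -0.00448416 -0.00109589]
263 lean 0.09927524366266294 +- 0.004048896757325612 x at plate 0.00017191966353796197
[ 0.09941026 -0.00444804 -0.00013493]
```

Request:
carry_out([
  {"dp": [0.02, -0.08, 0], "rotation": [0, 0, -0.03]},
  {"dp": [0.02, -0.08, 0], "rotation": [0, 0, -0.03]},
  {"dp": [0.02, -0.08, 0], "rotation": [0, 0, -0.03]},
  {"dp": [0.02, -0.08, 0], "rotation": [0, 0, -0.03]},
  {"dp": [0.02, -0.08, 0], "rotation": [0, 0, -0.03]},
])

```text
time_s: 13.75
tcp_pos: [0.5465, 0.223, 0.0167]
orientation: [109.7, 89.4, 11.8]
contact_force: [7.9, -4.0, 1.1]
width: 0.0279
```

```bash
python3 - <<'E'
from h import *
o=st();print(o['wrist_torque'])
slope("w12")
p,d=manip.capture("scene");lean(d)
E
```

```text
t 13.75 rel corner mm 87.56 -1.66 z 16.71 F chassis 8.34 -2.9 1.14 toolY z slope deg 0.58 jaw z slope -0.21 yaw -7.87 w 0.0279
[-0.67893107 -1.21630792  0.21248972]
t 13.75 rel corner mm 87.56 -1.66 z 16.71 F chassis 8.34 -2.9 1.14 toolY z slope deg 0.58 jaw z slope -0.21 yaw -7.87 w 0.0279
stock 2512 [0.0034 0.0028 0.0382] deg [0.19 0.16]
plateL 3950 [-0.0009 -0.0053  0.0121] deg [-0.05 -0.3 ]
plateR 6375 [-0.0013 -0.0002  0.0121] deg [-0.08 -0.01]
262 lean -0.0034909059763221953 +- 0.004441087042756761 x at plate -0.000894187605491652
[-0.00131371 -0.00684108 -0.00152146]
```

Request:
carry_out([
  {"dp": [0.05, -0.04, 0.04], "rotation": [0, -0.05, -0.1]},
  {"dp": [0.05, -0.05, 0.03], "rotation": [0, -0.05, -0.05]},
  {"dp": [0.05, -0.05, 0.02], "rotation": [0, 0, -0.05]},
  {"dp": [0.04, -0.05, 0], "rotation": [0, 0, -0.03]},
  {"dp": [0.04, -0.05, 0], "rotation": [0, 0, -0.03]},
])

```text
time_s: 14.48
tcp_pos: [0.5465, 0.223, 0.0167]
orientation: [108.8, 89.4, 11.0]
contact_force: [4.0, -3.6, 7.8]
width: 0.0278
```

```bash
python3 - <<'E'
from h import *
o=st();print(o['wrist_torque'])
slope("w13")
p,d=manip.capture("scene");lean(d)
p,d=manip.capture("scene");lean(d);cv2.imwrite("pics/c13.png",cv2.resize(p[90:230,270:410,::-1],None,fx=4.2,fy=4.2,interpolation=cv2.INTER_CUBIC))
st()
E
```

```text
t 14.47 rel corner mm 87.57 -1.64 z 16.67 F chassis 4.46 -2.97 7.83 toolY z slope deg 0.55 jaw z slope -0.19 yaw -7.8 w 0.0278
[-0.91712108 -0.59613172 -0.01532903]
t 14.47 rel corner mm 87.57 -1.64 z 16.67 F chassis 4.46 -2.97 7.83 toolY z slope deg 0.55 jaw z slope -0.19 yaw -7.8 w 0.0278
stock 2510 [-0.0008  0.0028  0.0381] deg [-0.05  0.16]
plateL 3943 [-0.0019 -0.0073  0.0121] deg [-0.11 -0.42]
plateR 6376 [-0.0019  0.0014  0.0121] deg [-0.11  0.08]
268 lean -0.008624736017078489 +- 0.004399482059739055 x at plate -0.0006656106953756424
[-0.00569399 -0.00861157 -0.00145094]
261 lean -0.011000861297560985 +- 0.0045041068476959056 x at plate -0.0003660509713654239
[-0.00822037 -0.00752355 -0.00107001]
t 14.62 rel corner mm 87.58 -1.65 z 16.68 F chassis 5.31 -4.57 6.29 toolY z slope deg 0.55 jaw z slope -0.19 yaw -7.8 w 0.0276
```

View pics/c13.png

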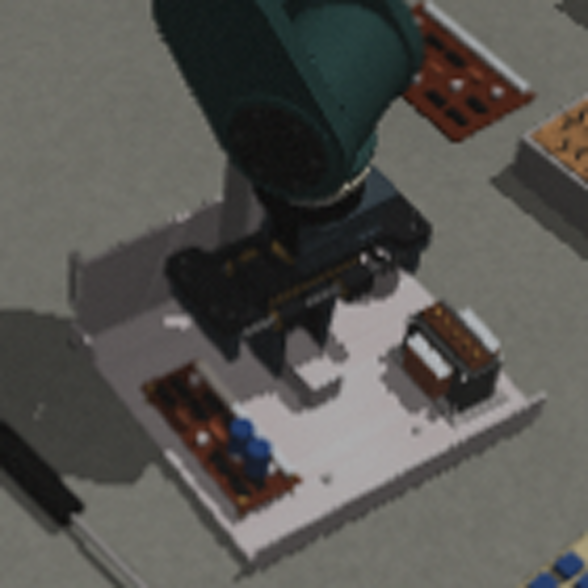

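```bash
cat >> h.py <<'E'
def panelangle(n,ds,yr=(-.115,-.02),cor=(.46,.2368),o=None,pr=(-.045,.0),px=(.03,.2)):
    a=np.radians(-8.0);xh=np.array([np.cos(a),np.sin(a)]);yh=np.array([-xh[1],xh[0]])
    pn=[];pl=[]
    for d in ds:
        S=cloud(n,d,o).reshape(-1,3);L=np.c_[(S[:,:2]-cor)@xh,(S[:,:2]-cor)@yh,S[:,2]]
        pn.append(L[(L[:,2]>.022)&(L[:,2]<.094)&(abs(L[:,0])<.02)&(L[:,1]>yr[0])&(L[:,1]<yr[1])])
        pl.append(L[(abs(L[:,2]-.012)<.006)&(L[:,0]>px[0])&(L[:,0]<px[1])&(L[:,1]>pr[0])&(L[:,1]<pr[1])])
    def pf(M,dep,i,j,th):
        k=np.ones(len(M),bool)
        for _ in range(5):
            A=np.c_[M[:,i],M[:,j],np.ones(len(M))];s=np.linalg.lstsq(A[k],M[k,dep],rcond=None)[0];r=M[:,dep]-A@s;k=abs(r)<th
        C=np.linalg.inv(A[k].T@A[k])*r[k].var();return s,C[0,0]**.5,k.sum()
    M=np.vstack(pn);s,e,nn=pf(M,0,2,1,.0035)
    Q=np.vstack(pl);q,e2,n2=pf(Q,2,0,1,.003)
    print(n,'panel dx/dz %.4f+-%.4f n%d skew %.4f x0 %.4f | plate dz/dx %.4f+-%.4f n%d z %.4f -> lean %.4f'%(s[0],e,nn,s[1],s[2]+.012*s[0],q[0],e2,n2,q[2],s[0]+q[0]))
E
python3 - <<'E'
from h import *
panelangle("scene",[np.load("pics/scene0.npy")],pr=(-.04,.04))
D=[manip.capture("scene")[1] for _ in range(6)]
np.save("pics/D14.npy",D)
for d in D[:2]: panelangle("scene",[d])
panelangle("scene",D)
print(np.std([d[150:170,300:310] for d in D],axis=0).mean())
st()
p,d=manip.capture("side")
S=cloud("side",d)
E
```

```text
scene panel dx/dz 0.1166+-0.0038 n315 skew -0.0061 x0 -0.0008 | plate dz/dx 0.0072+-0.0012 n779 z 0.0099 -> lean 0.1238
scene panel dx/dz -0.0066+-0.0046 n299 skew -0.0001 x0 -0.0006 | plate dz/dx 0.0232+-0.0026 n288 z 0.0069 -> lean 0.0166
scene panel dx/dz 0.0018+-0.0045 n298 skew -0.0069 x0 -0.0017 | plate dz/dx 0.0270+-0.0027 n276 z 0.0068 -> lean 0.0288
scene panel dx/dz -0.0009+-0.0019 n1747 skew -0.0099 x0 -0.0017 | plate dz/dx 0.0247+-0.0011 n1706 z 0.0071 -> lean 0.0238
0.02396087
t 14.93 rel corner mm 87.6 -1.67 z 16.68 F chassis 4.62 -3.1 7.75 toolY z slope deg 0.55 jaw z slope -0.19 yaw -7.81 w 0.0279
```

Request:
carry_out([
  {"dp": [0.05, -0.05, 0.06], "rotation": [0, -0.05, -0.03]},
  {"dp": [0.05, -0.05, 0.04], "rotation": [0, 0, -0.03]},
  {"dp": [0.05, -0.05, 0.03], "rotation": [0, 0, -0.03]},
  {"dp": [0.05, -0.05, 0.02], "rotation": [0, 0, -0.03]},
  {"dp": [0.05, -0.05, 0.02], "rotation": [0, 0, -0.03]},
])

```text
time_s: 15.6
tcp_pos: [0.5465, 0.2229, 0.0167]
orientation: [114.7, 89.3, 16.9]
contact_force: [3.7, -1.9, 9.5]
width: 0.0277
```

Request:
carry_out([
  {"dp": [0.05, -0.05, 0.02], "rotation": [0, 0, -0.03]},
  {"dp": [0.05, -0.05, 0.02], "rotation": [0, 0, -0.03]},
  {"dp": [0.05, -0.05, 0.02], "rotation": [0, 0, -0.03]},
  {"dp": [0.05, -0.05, 0.02], "rotation": [0, 0, -0.03]},
  {"dp": [0.05, -0.05, 0.02], "rotation": [0, 0, -0.03]},
])

```text
time_s: 16.23
tcp_pos: [0.5465, 0.2229, 0.0167]
orientation: [119.2, 89.2, 21.3]
contact_force: [3.2, -2.3, 8.7]
width: 0.0278
```

```bash
python3 - <<'E'
from h import *
o=st();print(o['wrist_torque'])
slope("w15");slope("w16")
D=[manip.capture("scene")[1] for _ in range(4)]
panelangle("scene",D,pr=(-.11,-.08))
st()
E
```

```text
t 16.23 rel corner mm 87.64 -1.69 z 16.73 F chassis 3.51 -1.81 8.71 toolY z slope deg 0.7 jaw z slope -0.39 yaw -7.82 w 0.0278
[-0.49931476 -0.19186323 -0.00163428]
t 16.23 rel corner mm 87.64 -1.69 z 16.73 F chassis 3.51 -1.81 8.71 toolY z slope deg 0.7 jaw z slope -0.39 yaw -7.82 w 0.0278
stock 2511 [0.0013 0.0056 0.0382] deg [0.07 0.32]
plateL 3948 [-0.0015 -0.0027  0.0121] deg [-0.08 -0.16]
plateR 6377 [-0.0016  0.0002  0.0121] deg [-0.09  0.01]
t 16.27 rel corner mm 87.64 -1.68 z 16.72 F chassis 3.64 -0.65 8.02 toolY z slope deg 0.7 jaw z slope -0.4 yaw -7.83 w 0.0277
stock 2506 [0.0012 0.0074 0.0382] deg [0.07 0.43]
plateL 3946 [-0.0017 -0.0035  0.0121] deg [-0.1 -0.2]
plateR 6374 [-0.0019  0.0012  0.0121] deg [-0.11  0.07]
scene panel dx/dz -0.0019+-0.0023 n1178 skew -0.0069 x0 -0.0014 | plate dz/dx -0.0041+-0.0013 n268 z 0.0178 -> lean -0.0060
t 16.52 rel corner mm 87.67 -1.69 z 16.75 F chassis 3.92 -1.64 9.81 toolY z slope deg 0.71 jaw z slope -0.39 yaw -7.83 w 0.0276
```

Request:
carry_out([
  {"dp": [0, -0.03, 0], "rotation": [0, -0.15, -0.1]},
  {"dp": [0, -0.03, 0], "rotation": [0, -0.15, -0.1]},
  {"dp": [0.01, -0.03, 0], "rotation": [0, -0.1, -0.1]},
  {"dp": [0.02, -0.03, 0], "rotation": [0, -0.1, -0.05]},
  {"dp": [0.02, -0.04, 0], "rotation": [0, -0.05, -0.05]},
])

```text
time_s: 17.15
tcp_pos: [0.5465, 0.2231, 0.0167]
orientation: [72.1, 89.5, -25.7]
contact_force: [4.2, -3.1, 5.1]
width: 0.0274
```

```bash
python3 - <<'E'
from h import *
o=st();print(o['wrist_torque'])
slope("w17");slope("w18")
E
```

```text
t 17.15 rel corner mm 87.54 -1.58 z 16.67 F chassis 4.59 -2.45 5.1 toolY z slope deg 0.45 jaw z slope 0.15 yaw -7.77 w 0.0274
[-0.55393243 -0.92354122  0.04454596]
t 17.15 rel corner mm 87.54 -1.58 z 16.67 F chassis 4.59 -2.45 5.1 toolY z slope deg 0.45 jaw z slope 0.15 yaw -7.77 w 0.0274
stock 2506 [-0.0004 -0.0036  0.0382] deg [-0.02 -0.21]
plateL 3949 [-0.0023 -0.0081  0.0121] deg [-0.13 -0.46]
plateR 6367 [-0.0022  0.0001  0.0121] deg [-0.13  0.01]
t 17.2 rel corner mm 87.57 -1.6 z 16.68 F chassis 3.98 -3.71 4.93 toolY z slope deg 0.46 jaw z slope 0.15 yaw -7.77 w 0.0274
stock 2514 [ 0.0005 -0.0029  0.0382] deg [ 0.03 -0.16]
plateL 3943 [-0.0021 -0.006   0.0121] deg [-0.12 -0.35]
plateR 6362 [-0.0019  0.0011  0.0121] deg [-0.11  0.06]
```

Request:
carry_out([
  {"dp": [0.02, -0.04, 0.02], "rotation": [0, 0.12, -0.1]},
  {"dp": [0.02, -0.04, 0.02], "rotation": [0, 0, -0.07]},
  {"dp": [0.02, -0.04, 0], "rotation": [0, 0, -0.05]},
  {"dp": [0.02, -0.04, 0], "rotation": [0, -0.02, -0.05]},
  {"dp": [0.02, -0.04, 0], "rotation": [0, -0.02, -0.05]},
])

```text
time_s: 17.88
tcp_pos: [0.5465, 0.2231, 0.0167]
orientation: [90.7, 89.6, -7.1]
contact_force: [4.9, -2.6, 4.9]
width: 0.0278
```

```bash
python3 - <<'E'
from h import *
o=st();print(o['wrist_torque'])
slope("w19");slope("w20")
E
```

```text
t 17.88 rel corner mm 87.55 -1.58 z 16.66 F chassis 5.21 -1.88 4.87 toolY z slope deg 0.35 jaw z slope -0.0 yaw -7.75 w 0.0278
[-0.74836181 -1.26499185  0.00426521]
t 17.88 rel corner mm 87.55 -1.58 z 16.66 F chassis 5.21 -1.88 4.87 toolY z slope deg 0.35 jaw z slope -0.0 yaw -7.75 w 0.0278
stock 2509 [0.0012 0.0024 0.0381] deg [0.07 0.14]
plateL 3946 [-0.0014 -0.0086  0.0121] deg [-0.08 -0.49]
plateR 6362 [-0.0019  0.0013  0.0121] deg [-0.11  0.08]
t 17.93 rel corner mm 87.53 -1.59 z 16.65 F chassis 5.32 -2.94 5.07 toolY z slope deg 0.35 jaw z slope -0.0 yaw -7.75 w 0.0275
stock 2506 [ 0.0021 -0.0015  0.0381] deg [ 0.12 -0.09]
plateL 3949 [-0.0013 -0.0066  0.0121] deg [-0.08 -0.38]
plateR 6380 [-0.0012  0.0016  0.0121] deg [-0.07  0.09]
```

Request:
carry_out([
  {"dp": [0.02, -0.04, 0.01], "rotation": [0, 0, -0.03]},
  {"dp": [0.02, -0.04, 0.01], "rotation": [0, 0, -0.03]},
  {"dp": [0.02, -0.04, 0], "rotation": [0, 0, -0.03]},
  {"dp": [0.02, -0.04, 0], "rotation": [0, 0, -0.03]},
  {"dp": [0.02, -0.04, 0], "rotation": [0, 0, -0.03]},
])

```text
time_s: 18.6
tcp_pos: [0.5465, 0.223, 0.0167]
orientation: [96.9, 89.6, -0.8]
contact_force: [5.5, -3.8, 5.5]
width: 0.0278
```

Request:
carry_out([
  {"dp": [0.02, -0.04, 0], "rotation": [0, 0, -0.03]},
  {"dp": [0.02, -0.04, 0], "rotation": [0, 0, -0.03]},
  {"dp": [0.02, -0.04, 0], "rotation": [0, 0, -0.03]},
  {"dp": [0.02, -0.04, 0], "rotation": [0, 0, -0.03]},
  {"dp": [0.02, -0.04, 0], "rotation": [0, 0, -0.03]},
])

```text
time_s: 19.23
tcp_pos: [0.5465, 0.223, 0.0167]
orientation: [99.6, 89.5, 1.8]
contact_force: [6.3, -3.2, 5.4]
width: 0.0277
```

```bash
python3 - <<'E'
from h import *
o=st();print(o['wrist_torque'])
slope("w21")
D=[manip.capture("scene")[1] for _ in range(4)]
panelangle("scene",D,pr=(-.11,-.08))
E
```

```text
t 19.23 rel corner mm 87.53 -1.59 z 16.66 F chassis 6.65 -2.32 5.38 toolY z slope deg 0.45 jaw z slope -0.08 yaw -7.74 w 0.0277
[-0.78314451 -1.14548777 -0.06989776]
t 19.23 rel corner mm 87.53 -1.59 z 16.66 F chassis 6.65 -2.32 5.38 toolY z slope deg 0.45 jaw z slope -0.08 yaw -7.74 w 0.0277
stock 2508 [-0.0013  0.0042  0.0381] deg [-0.07  0.24]
plateL 3941 [-0.001  -0.0028  0.0121] deg [-0.06 -0.16]
plateR 6375 [-0.001   0.0016  0.0121] deg [-0.06  0.09]
scene panel dx/dz -0.0019+-0.0023 n1182 skew -0.0103 x0 -0.0016 | plate dz/dx -0.0014+-0.0012 n292 z 0.0153 -> lean -0.0034
```

Request:
carry_out([
  {"dp": [0, 0.5, 0], "rotation": [0, 0, 0]},
  {"dp": [-0.1, 1, 0], "rotation": [0, 0, 0]},
  {"dp": [-0.2, 1.3, 0], "rotation": [0, 0, 0]},
  {"dp": [-0.5, 1, 0], "rotation": [0, 0, 0]},
  {"dp": [-1.5, 0, 0], "rotation": [0, 0, 0]},
])

```text
time_s: 20.1
tcp_pos: [0.5798, 0.2167, 0.0376]
orientation: [-52.9, 89.7, -150.6]
contact_force: [-0.0, 0.1, -3.5]
width: 0.0274
```

Request:
carry_out([
  {"dp": [-2, 0, 0], "rotation": [0, 0, 0]},
  {"dp": [-4, 0, 0], "rotation": [0, 0, 0]},
  {"dp": [-4, 0, 0], "rotation": [0, 0, 0]},
  {"dp": [-2, 0, 0], "rotation": [0, 0, 0]},
  {"dp": [0, 0, 0], "rotation": [0, 0, 0]},
])

```text
time_s: 20.72
tcp_pos: [0.5797, 0.2173, 0.1681]
orientation: [-35.3, 89.9, -133.0]
contact_force: [-0.6, -0.1, -5.3]
width: 0.0276
```

```bash
python3 - <<'E'
from h import *
o=st()
p,P=slope("w22")
# target: sq origin back at original: tcp = (.559,-.2223), yaw 3.28
plan([.559,-.2223,.15],3.28,10)
E
```

```text
t 20.73 rel corner mm 121.26 -2.65 z 168.07 F chassis -0.55 -0.22 -5.34 toolY z slope deg -0.07 jaw z slope 0.1 yaw -7.78 w 0.0276
t 20.73 rel corner mm 121.26 -2.65 z 168.07 F chassis -0.55 -0.22 -5.34 toolY z slope deg -0.07 jaw z slope 0.1 yaw -7.78 w 0.0276
stock 2505 [-0.0094 -0.0011  0.1893] deg [-0.54 -0.06]
plateL 3324 [-0.0014 -0.0059  0.0122] deg [-0.08 -0.34]
plateR 4316 [-0.0015  0.0007  0.0121] deg [-0.09  0.04]
total dp tool cm [ 1.79  3.94 43.81] rot [-11.06   0.11   0.14] t 20.775
0 [0.18, 0.39, 4.38] [-1.11, 0.01, 0.01]
1 [0.18, 0.31, 4.39] [-1.11, 0.01, 0.01]
2 [0.18, 0.22, 4.39] [-1.11, 0.01, 0.01]
3 [0.18, 0.14, 4.4] [-1.11, 0.01, 0.01]
4 [0.18, 0.05, 4.4] [-1.11, 0.01, 0.01]
5 [0.18, -0.03, 4.4] [-1.11, 0.01, 0.01]
6 [0.17, -0.12, 4.4] [-1.11, 0.01, 0.01]
7 [0.17, -0.2, 4.39] [-1.11, 0.01, 0.01]
8 [0.17, -0.28, 4.39] [-1.11, 0.01, 0.01]
9 [0.17, -0.37, 4.38] [-1.11, 0.01, 0.01]
```

Request:
carry_out([
  {"dp": [0, 0.4, 3.5], "rotation": [-1.1, 0, 0.1]},
  {"dp": [0, 0.4, 4.5], "rotation": [-1.1, 0, 0.1]},
  {"dp": [0, 0.3, 4.5], "rotation": [-1.1, 0, 0.1]},
  {"dp": [0, 0.2, 4.5], "rotation": [-1.1, 0, 0.1]},
  {"dp": [0, 0.1, 4.5], "rotation": [-1.1, 0, 0.1]},
])

```text
time_s: 21.4
tcp_pos: [0.5691, -0.0019, 0.163]
orientation: [-2.8, 89.8, -94.6]
contact_force: [0.8, -0.3, -4.2]
width: 0.0278
```

Request:
carry_out([
  {"dp": [0.1, 0, 4.5], "rotation": [-1.1, 0, 0]},
  {"dp": [0.1, 0, 4.5], "rotation": [-1.1, 0, 0]},
  {"dp": [0.1, -0.1, 4.5], "rotation": [-1.1, 0, 0]},
  {"dp": [0.1, -0.2, 4], "rotation": [-1.1, 0, 0]},
  {"dp": [0.1, -0.2, 3], "rotation": [-1, 0, 0]},
])

```text
time_s: 22.02
tcp_pos: [0.5599, -0.2134, 0.1531]
orientation: [-91.4, 89.5, -177.7]
contact_force: [-0.7, -0.7, -5.1]
width: 0.0278
```

```bash
python3 - <<'E'
from h import *
o=st()
plan([.559,-.2223,.15],3.28,1)
D=[];
for _ in range(6):
    p,d=manip.capture("scene");D.append(d)
np.save("pics/D23.npy",D);cv2.imwrite("pics/c23.png",p[:,:,::-1])
for yr in((-.115,-.02),(-.115,.11),(-.02,.05)):
    panelangle("scene",D,yr=yr,pr=(-.05,.05),px=(.02,.2));panelangle("scene",[np.load("pics/scene0.npy")],yr=yr,pr=(-.05,.05),px=(.02,.2))
p,d=manip.capture("side");cv2.imwrite("pics/s23.png",p[:,:,::-1])
plan([.559,-.2223,.15],3.28,1)
a=cv2.imread("pics/c23.png");b=cv2.imread("pics/s23.png")
cv2.imwrite("pics/z23.png",np.hstack([cv2.resize(a[110:230,275:405],(400,400),interpolation=cv2.INTER_CUBIC),cv2.resize(b[195:285,180:310],(400,400),interpolation=cv2.INTER_CUBIC)]))
E
```

```text
t 22.02 rel corner mm 161.62 -431.89 z 153.12 F chassis -0.55 -0.83 -5.1 toolY z slope deg -0.45 jaw z slope -0.01 yaw 3.69 w 0.0278
total dp tool cm [ 0.31 -0.15  0.88] rot [ 0.41 -0.01  0.45] t 22.025
0 [0.31, -0.15, 0.88] [0.41, -0.01, 0.45]
scene panel dx/dz -0.0042+-0.0017 n2148 skew -0.0063 x0 -0.0013 | plate dz/dx 0.0056+-0.0004 n6155 z 0.0104 -> lean 0.0014
scene panel dx/dz 0.1166+-0.0038 n315 skew -0.0061 x0 -0.0008 | plate dz/dx 0.0060+-0.0010 n1023 z 0.0102 -> lean 0.1226
scene panel dx/dz -0.0030+-0.0011 n4887 skew -0.0071 x0 -0.0014 | plate dz/dx 0.0056+-0.0004 n6155 z 0.0104 -> lean 0.0026
scene panel dx/dz 0.1254+-0.0026 n699 skew -0.0062 x0 -0.0012 | plate dz/dx 0.0060+-0.0010 n1023 z 0.0102 -> lean 0.1315
scene panel dx/dz -0.0004+-0.0020 n1504 skew -0.0118 x0 -0.0014 | plate dz/dx 0.0056+-0.0004 n6155 z 0.0104 -> lean 0.0052
scene panel dx/dz 0.1284+-0.0045 n213 skew -0.0047 x0 -0.0013 | plate dz/dx 0.0060+-0.0010 n1023 z 0.0102 -> lean 0.1344
total dp tool cm [ 0.39 -0.24  1.09] rot [0.45 0.02 0.4 ] t 22.375
0 [0.39, -0.24, 1.09] [0.45, 0.02, 0.4]
```

View pics/z23.png

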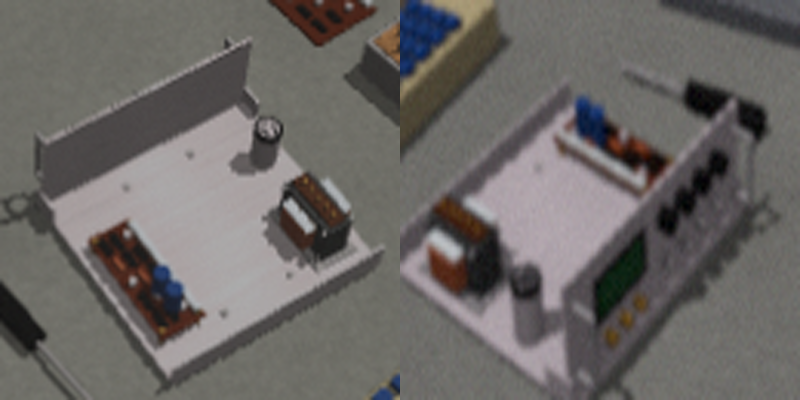

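Request:
carry_out([
  {"dp": [2, -0.2, 1.0], "rotation": [0.4, 0, 0.9]},
  {"dp": [4, 0, 0], "rotation": [0, 0, 0]},
  {"dp": [4, 0, 0], "rotation": [0, 0, 0]},
  {"dp": [2, 0, 0], "rotation": [0, 0, 0]},
  {"dp": [0.5, 0, 0], "rotation": [0, 0, 0]},
])

```text
time_s: 23.0
tcp_pos: [0.5623, -0.2185, 0.0273]
orientation: [83.1, 89.3, -3.3]
contact_force: [-0.2, 0.2, -4.7]
width: 0.028
```

```bash
python3 - <<'E'
from h import *
o=st()
plan([.559,-.2223,.0087],3.28,1)
slope("w24")
E
```

```text
t 23.0 rel corner mm 164.67 -436.58 z 27.26 F chassis -0.28 0.17 -4.71 toolY z slope deg 0.69 jaw z slope 0.08 yaw 3.58 w 0.028
total dp tool cm [ 1.85 -0.38  0.36] rot [ 0.3   0.08 -0.69] t 23.0
0 [1.85, -0.38, 0.36] [0.3, 0.08, -0.69]
t 23.0 rel corner mm 164.67 -436.58 z 27.26 F chassis -0.28 0.17 -4.71 toolY z slope deg 0.69 jaw z slope 0.08 yaw 3.58 w 0.028
stock 2504 [0.0061 0.0019 0.0489] deg [0.35 0.11]
plateL 3944 [-0.0001 -0.0055  0.0041] deg [-0.01 -0.31]
plateR 6373 [-0.0012 -0.0002  0.0041] deg [-0.07 -0.01]
```

View pics/w24.png

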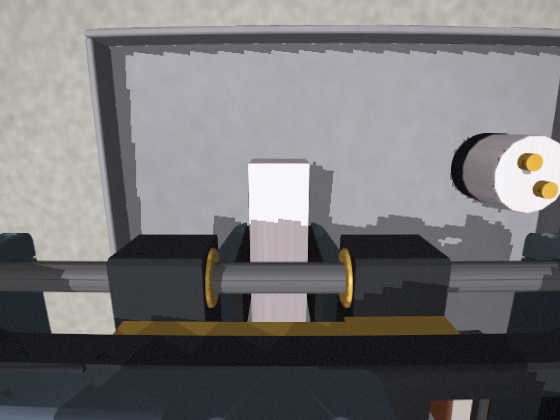

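Request:
carry_out([
  {"dp": [0.8, -0.3, 0.3], "rotation": [0.2, 0, -0.3]},
  {"dp": [0.5, 0, 0], "rotation": [0, 0, 0]},
  {"dp": [0.2, 0, 0], "rotation": [0, 0, 0]},
  {"dp": [0.1, 0, 0], "rotation": [0, 0, 0]},
  {"dp": [0.05, 0, 0], "rotation": [0, 0, 0]},
])

```text
time_s: 23.68
tcp_pos: [0.5616, -0.2228, 0.013]
orientation: [71.3, 89.3, -15.4]
contact_force: [-0.7, -0.4, -4.4]
width: 0.028
```

```bash
python3 - <<'E'
from h import *
o=st();print(o['wrist_torque'])
slope("w25")
E
```

```text
t 23.68 rel corner mm 164.61 -440.99 z 13.01 F chassis -0.61 -0.5 -4.4 toolY z slope deg 0.62 jaw z slope 0.21 yaw 3.36 w 0.028
[ 0.06331396 -0.14355869  0.00204721]
t 23.68 rel corner mm 164.61 -440.99 z 13.01 F chassis -0.61 -0.5 -4.4 toolY z slope deg 0.62 jaw z slope 0.21 yaw 3.36 w 0.028
stock 2506 [0.009  0.0023 0.0347] deg [0.52 0.13]
plateL 3943 [-0.0003 -0.0022  0.0041] deg [-0.02 -0.13]
plateR 6373 [-0.0013  0.0002  0.0041] deg [-0.07  0.01]
```

Request:
carry_out([
  {"dp": [0.15, 0, 0], "rotation": [0, 0.15, -0.4]},
  {"dp": [0.1, 0, 0], "rotation": [0, 0, 0]},
  {"dp": [0.1, 0, 0], "rotation": [0, 0, 0]},
  {"dp": [0.07, 0, 0], "rotation": [0, 0, 0]},
  {"dp": [0.05, 0, 0], "rotation": [0, 0, 0]},
])

```text
time_s: 24.35
tcp_pos: [0.5618, -0.2228, 0.0086]
orientation: [75.9, 89.8, -10.7]
contact_force: [-7.4, 2.0, 13.6]
width: 0.0276
```

```bash
python3 - <<'E'
from h import *
o=st();print(o['wrist_torque'])
slope("w26")
E
```

```text
t 24.35 rel corner mm 164.74 -441.01 z 8.64 F chassis -7.57 0.99 13.57 toolY z slope deg 0.19 jaw z slope 0.05 yaw 3.36 w 0.0276
[ 0.57611424  0.77550165 -0.02421798]
t 24.35 rel corner mm 164.74 -441.01 z 8.64 F chassis -7.57 0.99 13.57 toolY z slope deg 0.19 jaw z slope 0.05 yaw 3.36 w 0.0276
stock 2506 [ 0.0015 -0.0005  0.0301] deg [ 0.09 -0.03]
plateL 3942 [ 0.0006 -0.0079  0.0041] deg [ 0.03 -0.45]
plateR 6373 [-0.0017 -0.0002  0.0041] deg [-0.09 -0.01]
```

Request:
carry_out([
  {"dp": [-0.03, 0, 0], "rotation": [0, 0, 0]},
  {"dp": [0, 0, 0], "rotation": [0, 0, 0]},
  {"dp": [0, 0, 0], "rotation": [0, 0, 0]},
  {"dp": [0, 0, 0], "rotation": [0, 0, 0]},
  {"dp": [0, 0, 0], "rotation": [0, 0, 0]},
])

```text
time_s: 25.02
tcp_pos: [0.5617, -0.2228, 0.0088]
orientation: [74.9, 89.8, -11.8]
contact_force: [-1.1, -0.0, -3.3]
width: 0.0276
```

Request:
carry_out([
  {"dp": [0, 0, 0], "rotation": [0, 0, 0]},
  {"dp": [0, 0, 0], "rotation": [0, 0, 0]},
  {"dp": [0, 0, 0], "rotation": [0, 0, 0]},
  {"dp": [0, 0, 0], "rotation": [0, 0, 0]},
  {"dp": [0, 0, 0], "rotation": [0, 0, 0]},
], grip=6)

```text
time_s: 25.65
tcp_pos: [0.5626, -0.2232, 0.0096]
orientation: [71.0, 89.7, -15.7]
contact_force: [0.2, -0.7, 1.1]
width: 0.0601
```

Request:
carry_out([
  {"dp": [0, 0, 0], "rotation": [0, 0, 0]},
  {"dp": [-1, 0, 0], "rotation": [0, 0, 0]},
  {"dp": [-2, 0, 0], "rotation": [0, 0, 0]},
  {"dp": [-4, 0, 0], "rotation": [0, 0, 0]},
  {"dp": [-4, 0, 0], "rotation": [0, 0, 0]},
])

```text
time_s: 26.28
tcp_pos: [0.5608, -0.2225, 0.1234]
orientation: [88.4, 89.9, 1.8]
contact_force: [0.9, -0.3, 0.7]
width: 0.06
```

Request:
carry_out([
  {"dp": [-5, 0, 0], "rotation": [0, 0, 0]},
  {"dp": [-5, 0, 0], "rotation": [0, 0, 0]},
  {"dp": [-5, 0, 0], "rotation": [0, 0, 0]},
  {"dp": [-2, 0, 0], "rotation": [0, 0, 0]},
  {"dp": [0, 0, 0], "rotation": [0, 0, 0]},
])

```text
time_s: 26.9
tcp_pos: [0.5603, -0.2224, 0.3104]
orientation: [65.8, 89.3, -20.8]
contact_force: [-0.8, 0.0, -0.2]
width: 0.06
```

```bash
python3 - <<'E'
from h import *
o=manip.get_obs();p,d=manip.capture("wrist");cv2.imwrite("pics/w27.png",p[:,:,::-1])
print(o['tcp_pos'],o['time_s'],o['width']);print(stock(o,p,.03)[0])
D=[]
for _ in range(3):
    p,d=manip.capture("scene");D.append(d)
cv2.imwrite("pics/c27.png",p[:,:,::-1])
panelangle("scene",D,yr=(-.115,.11),pr=(-.05,.05),px=(.02,.2))
P=D[0];Q=cloud("scene",P).reshape(-1,3)
B=Q[(Q[:,0]>.42)&(Q[:,0]<.56)&(abs(Q[:,1]+.225)<.04)&(Q[:,2]>.06)&(Q[:,2]<.17)];print('blade',len(B),B.min(0),B.max(0))
p,d=manip.capture("side");cv2.imwrite("pics/s27.png",p[:,:,::-1])
E
```

```text
[ 0.56032492 -0.22243144  0.31041978] 26.9 0.060032340461398964
((544.4036865234375, -223.21424865722656), (137.47262573242188, 26.737455368041992), 3.7248847484588623)
scene panel dx/dz -0.0035+-0.0016 n2424 skew -0.0062 x0 -0.0013 | plate dz/dx 0.0043+-0.0006 n3098 z 0.0105 -> lean 0.0008
blade 135 [ 0.47190539 -0.23011968  0.06078558] [ 0.50439309 -0.22264943  0.15871156]
```

View pics/w27.png

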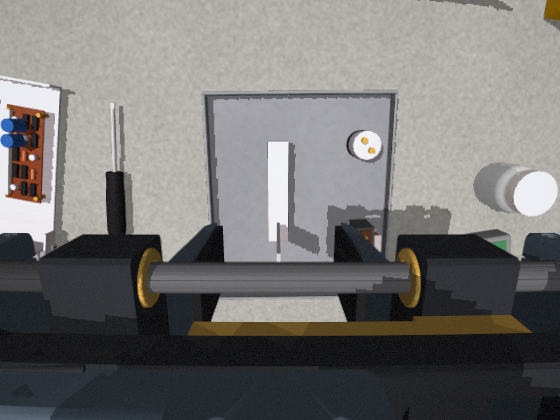

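View pics/c27.png

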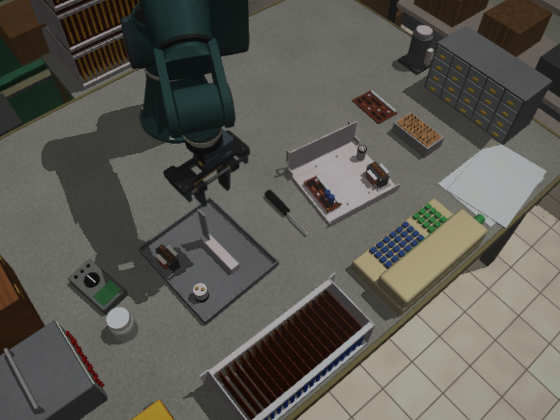

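View pics/s27.png

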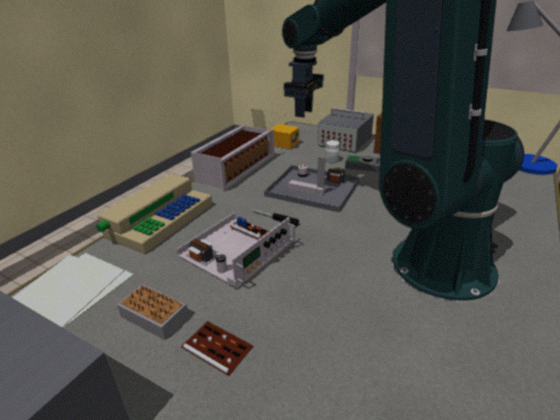

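Request:
carry_out([
  {"dp": [0, 0, 0], "rotation": [0, 0, 0]},
  {"dp": [0, 0, 0], "rotation": [0, 0, 0]},
  {"dp": [0, 0, 0], "rotation": [0, 0, 0]},
  {"dp": [0, 0, 0], "rotation": [0, 0, 0]},
  {"dp": [0, 0, 0], "rotation": [0, 0, 0]},
])

```text
time_s: 27.78
tcp_pos: [0.5587, -0.2217, 0.3039]
orientation: [74.2, 89.8, -12.4]
contact_force: [0.1, 0.3, 0.4]
width: 0.0599
```

```bash
python3 -c "
from plant import manip
print(manip.hand_in())"
```

```text
the job is handed in; nothing more can be done
None
```

The panel now stands square to the plate, the square is back upright in the tray, and the job was handed in at about 27.8 s.

- **Method:** I gripped the square by its stock, set it on the bare strip, and slid it against the panel until the foot of the blade stopped at the corner. I held it there for over 5 s with about 4–8 N against the panel. The square then went back to its place in the tray, touching down under control before I let go.
- **Panel check:** With the arm out of the way, the panel's lean measured 0.001 rad, and 0.001–0.005 in an earlier set. It started at about 0.10–0.13. The depth fit is good to only a few mrad.
- **Fit during the press:** At the end of the hold the stock read flat on the plate to about 0.1° lengthwise. Its roll read about 0.15–0.4°, which is at the noise level of that measurement.
- **Disagreements during the press:** The square was briefly toe-up by up to about 0.5° on the way in, and it rolled by about 0.35° partway through the hold. I corrected both. Some single lean readings went as low as −0.011, but averaging several pictures brought this back to about zero. A gap of a few tenths of a millimetre at the panel's top during the press cannot be ruled out.
- **Rest of the scene:** In the last pictures the square stands upright in the tray about 3 mm from where it started. By eye, everything else is where it was.

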